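Ready the roller run-in bench

TASK

Get the bench ready to run in the clamped roller. First check that it runs free: take the green wheel by its crank knob and turn it counter-clockwise (seen from above) through one full turn and then on until its white stripe next stands at the red index mark; only after that turn the speed dial to the green mark. Lay every loose hex axle in the row rack of its own length, each lying on both rails (no stacking), leave the other things on the bench where they are, and let go.

Things in the scene. Friction and masses are not known exactly. Their poses are not given: they have to be found in the camera images.
- roller (a joint): angle of the green pulley wheel on top of the upright clamped roller, rad; vertical axis, grows counter-clockwise seen from above, counts on past a turn. 0 or any multiple of 6.283 = white stripe at the red index mark; starts between -2.0 and -0.4. Turns with light friction (about 1.5 N at the crank knob), does not spring back.
- crank (a point): grip point of the wheel's black crank knob: an upright round knob 26 mm diameter, 48 mm tall, spinning freely on its own pin, so that a gripper can hold it without turning; the point is on the knob's axis, 20 mm under its top and 34 mm above the wheel's top face. It stands 52 mm from the wheel's axis, across from the white stripe.
- station_axis (a point): fixed point on the wheel's vertical axis at the height of the wheel's top face (152 mm above the bench). Wheel 136 mm diameter; the red index mark is on a fixed post just outside the rim, in the +x direction of this point's frame, top 151 mm above the bench; base plate 160 x 160 mm, red clamp handle to +y.
- dial (a joint): angle of the speed dial on top of the white drive box, rad, grows clockwise seen from above, range 0 to 4.71; the green mark is at 2.618 (white ticks every 0.524 from 0); starts between 0.25 and 1.2. Light friction (0.05 N m), stays where left.
- dial_grip (a point): point on the dial's axis at grip height, 84 mm up. The dial is a grey bar 60 mm long, 16 mm thick, from 62 to 98 mm above the bench, on a 68 mm skirt; the white line on one end is the pointer. Frame as the drive box (150 x 150 mm, top at 50 mm): seen from above the pointer is 135 degrees counter-clockwise from its x axis at dial value 0, 15 degrees clockwise of x at the green mark.
- rack_short: fixed row rack for short (100 mm) axles. Origin: centre of underside, z up. Axles lie along its x on two 12 mm rails at x = +-34 mm (tops 30 mm up; base 8 mm). 3 places at y = -50, 0, 50 mm, parted by 5 mm black separators on the rails, 42 mm high. End walls 44 mm high, inner faces at x = +-64 mm. Seated axle's axis: 40 mm up. Footprint 136 x 165 mm.
- rack_long: fixed row rack for long (140 mm) axles. Origin: centre of underside, z up. Axles lie along its x on two 12 mm rails at x = +-58 mm (tops 30 mm up; base 8 mm). 3 places at y = -50, 0, 50 mm, parted by 5 mm black separators on the rails, 42 mm high. End walls 44 mm high, inner faces at x = +-84 mm. Seated axle's axis: 40 mm up. Footprint 176 x 165 mm.
- short_a: one stainless hex axle, 100 mm long, 20 mm across flats (23 mm across corners), about 0.27 kg (+-25%); starts lying flat on the bench. Origin on its axis at mid-length (10 mm above what it lies on), x along its length. May be absent (None).
- short_b: one stainless hex axle, 100 mm long, 20 mm across flats (23 mm across corners), about 0.27 kg (+-25%); starts lying flat on the bench. Origin on its axis at mid-length (10 mm above what it lies on), x along its length. May be absent (None).
- short_c: one stainless hex axle, 100 mm long, 20 mm across flats (23 mm across corners), about 0.27 kg (+-25%); starts lying flat on the bench. Origin on its axis at mid-length (10 mm above what it lies on), x along its length. May be absent (None).
- long_a: one stainless hex axle, 140 mm long, 20 mm across flats (23 mm across corners), about 0.38 kg (+-25%); starts lying flat on the bench. Origin on its axis at mid-length (10 mm above what it lies on), x along its length. May be absent (None).
- long_b: one stainless hex axle, 140 mm long, 20 mm across flats (23 mm across corners), about 0.38 kg (+-25%); starts lying flat on the bench. Origin on its axis at mid-length (10 mm above what it lies on), x along its length. May be absent (None).
- end_bracket: bystander, to be left alone: blue anodized L-bracket, 90 x 50 x 66 mm; origin at the centre of its underside.
- bearing_flange: bystander, to be left alone: black polymer bearing flange, 68 mm diameter, 22 mm high; origin at the centre of its underside.
- spare_pulley: bystander, to be left alone: small green pulley lying flat, 76 mm diameter, 24 mm high; origin at the centre of its underside.
- spanner: bystander, to be left alone: spanner lying on the bench; origin at the centre of its underside (the tool lies along its x).
There are look-alikes about, which are no part of the job. Leave any yellow look-alike of the long_a alone. What is shaped like the long_b but orange is not meant.

How it is judged:
By the outcome, as a careful person would: the job done as asked, in the order asked, and still so for the second after the job is handed in, with the robot touching nothing.
Of short_a, short_b, short_c, long_a, long_b only 3 to 5 are there at a start; the rules pass over those that are not, and their reading is None.
At some moment in a run one of short_a, short_b, short_c, long_a, long_b may be knocked a few centimetres aside while the robot is not near it.
Once in a run the grip may slacken for a moment while it holds something.
It also fails if it takes over 210 s, if anything falls off the work surface, if the arm or the gripper's body presses on something with over 40 N, if the wrist force passes 120 N, or if a joint passes its speed limit or range.

ROBOT

A 7-joint arm with a two-finger parallel gripper is mounted at the origin on the work surface. World frame = base frame: x ahead of the robot, y to its left, z up, the work surface at z = 0. Lengths are in m, angles in rad, forces in N, time in s.
With the tool pointing down it reaches from about 0.4 to 0.85 m from the base axis. Payload 6.9 kg.
Tool frame: the origin (TCP) lies midway between the tips of the shut fingers; the grasp point (between the pads) lies 19 mm behind it; z points along the fingers, y is the line along which they close (so a half turn about z gives the same grasp; the last joint's range is limited). The gripper opens to 85 mm and grips with 20 to 120 N. Pads are 22 mm wide; open, the fingers measure 114 mm over their backs; the gripper's body (76 mm by 85 mm) begins 54 mm behind the grasp point. The pads swing forward as they close: fully open they stand 13 mm farther back than shut.
Start: joints at [1.262, 0.507, -0.238, 1.5, 0.126, 1.149, -0.155], TCP at [0.251, -0.572, 0.231] pointing down, gripper open.
Joint ranges: [-3.08, 3.08], [-0.24, 2.05], [-1.43, 1.35], [0, 2.5], [-1.52, 4.66], [0.17, 1.96], [-2.89, 2.89]. Speed limits (rad/s): [2.39, 2.39, 3.14, 3.14, 3.14, 3.14, 3.14].

INTERFACE

Orientations are given as a unit quaternion [x, y, z, w].
In Python, from cell import readout, camera, manip, spotter gives the robot as it stands.
- The arm moves only by the tool drive_tool, never from a script. Its argument "series" is a list of rows, each an object of numbers: "gripper": the closure, from 0 (fully open) to 1 (shut); "x", "y", "z": the shift along the tool's x, y, z as a fraction of full scale; "turn": the turn about the tool's z as a fraction of full scale. A call has 1 to 5 rows; each row is the pose to reach, as a shift and turn from the pose commanded when the call began, along the tool's axes at that moment, turning the shorter way round; what a row does not reach only later rows make up. Full scale, the value 1, is 25 cm for a shift and 180 degrees for a turn. A row lasts 1/12 s, in which the tool goes at most 41.7 mm and 7.16 degrees, less where a joint would pass 70% of its speed; a pose out of reach is approached as far as the arm can. A call with a number of a shift or a turn outside -1 to 1 is refused whole. A call with a gripper value outside its range is refused whole. The fingers move at their own pace and stop on an object; "newtons" is the grip in N (left out, the last holds). Time passes only in rows, so rows that repeat a pose let the fingers close. It gives the time, the measured TCP pose, the force, the opening and the grip force at its end, in the units of the state.
- readout.read_state(): the state, without advancing time (a new reading comes with each control period).
- camera(name): name is "side" or "top"; returns a dict with "img" (400x640x3 uint8, blue, green, red), "depth" (400x640 float32, m along the optical axis (not along the pixel's ray), 0 where there is no reading), "intrinsics" (3x3 intrinsics, pixels), "extrinsics" (4x4, takes a point from world to camera coordinates). Camera axes: x right, y down, z forward; pixel columns grow to the right and rows downward; lengths in m; the calibration is good to about 2 mm. A picture is of the moment at which its call begins.
- manip.close_job(): hands the job in; it is judged then, once.
Trained networks look in a picture, given as the dict that the camera call returned (one of the last four; its "shot" number tells which), for a name from the list of things; names that differ only in an ending like _2 or _b are one class to them, and where a whole thing is asked for, a point or a joint stands for the part that bears it (a point fixed in the world has none). Each returns a list of dicts, best first, with "confidence" (0 to 1); they miss things now and then, are a little off and sometimes report something else, mostly with a low value. They report only what shows in the picture. A call takes as long as a camera call. They do not tell look-alikes from the thing itself.
- spotter.regions_of(picture, target): "region" (400x640 bool, what is visible of it) and "extent" ([centre column, centre row, width, height] in pixels, round what is visible of it).
- spotter.landmark_of(picture, target): "at" ([column, row] in pixels: a listed point, or the origin of a listed thing).
The state is a dict: "time_s": time; "joint_positions": joint angles; "joint_vel": joint speeds; "tau": joint torques, N m; "tcp_pos": TCP position; "orientation": TCP orientation; "ft_force": force on the tool from outside, world axes, zero at the start; "ft_torque": the same for the moment, N m; "finger_gap": finger opening in m; "gripper_force": force on a finger pad.
Only numpy, scipy, OpenCV 4.12 (cv2) and the standard library are available. Lean on these libraries where they do the work, as an engineer would, in place of code of your own. Each camera call takes 0.05 s, during which the arm holds its last target. There are 200 camera calls.

## Working session

There is one attempt and no reset: what is moved stays moved. The work goes in short steps, Python scripts to look and compute and a tool call to move; the robot and the scene stay as the last step left them, time stands still between calls to the robot, and variables do not carry over. Pictures are saved under pics/ and viewed, at most 14 in all, crops included, and the job is handed in when it is done.

Besides the shell and the picture viewer there is one more tool, called after ">>>" as name(argument=value, ...), one argument or row to a line, values as JSON. drive_tool: Moves the arm, as the interface text tells. Shift numbers are shares of 25 cm and turn numbers shares of 180 degrees, none past 1 either way. Its arguments: {"type":"object","properties":{"series":{"type":"array"},"newtons":{"type":"number"}},"required":["series"]}

```bash
ls; mkdir -p pics
cat > h.py <<'E'
import numpy as np, cv2
from cell import readout, camera, manip, spotter
from scipy.spatial.transform import Rotation as R
def save(p,n): cv2.imwrite('pics/'+n,p['img'])
def world(p,u,v,z=None,d=None):
    K=np.array(p['intrinsics']);E=np.array(p['extrinsics']);Ri=E[:3,:3].T;c=-Ri@E[:3,3]
    r=Ri@np.linalg.inv(K)@np.array([u,v,1.])
    return c+r*((z-c[2])/r[2]) if z is not None else c+r*d
def proj(p,X):
    E=np.array(p['extrinsics']);q=np.array(p['intrinsics'])@(E[:3,:3]@np.array(X)+E[:3,3]);return q[:2]/q[2]
def cloud(p):
    K=np.array(p['intrinsics']);E=np.array(p['extrinsics']);d=p['depth']
    v,u=np.mgrid[:d.shape[0],:d.shape[1]]
    c=np.stack([(u-K[0,2])/K[0,0]*d,(v-K[1,2])/K[1,1]*d,d],-1)
    return (c-E[:3,3])@E[:3,:3]
E
python3 - <<'E'
from h import *
s=readout.read_state();print(s)
t=camera('top');d=camera('side');save(t,'t0.png');save(d,'s0.png')
for n,z in [('crank',.186),('station_axis',.152),('dial_grip',.084),('rack_short',0),('rack_long',0),('short_a',.01),('long_a',.01),('dial',.05),('roller',.15)]:
  for p,l in ((t,'top'),(d,'side')):
    try:
      for r in spotter.landmark_of(p,n): print(n,l,np.round(r['at'],1),round(r['confidence'],2),world(p,*r['at'],z=z).round(4))
    except Exception as e: print(n,e)
print(np.array(t['extrinsics']).round(3),t['intrinsics'])
E
```

```text
pics
{'time_s': 0.0, 'joint_positions': array([ 1.26252889,  0.50833745, -0.23750644,  1.50113762,  0.12566622,
        1.1489089 , -0.15481165]), 'joint_vel': array([-6.78122922e-06,  1.95289945e-03,  3.36558762e-05,  1.40199924e-04,
        1.04214468e-03,  1.29476130e-03,  1.24246065e-04]), 'tau': array([ 3.47512478e-04, -6.20601153e+01, -2.18613714e+00, -2.49654007e+01,
        1.27979560e-02,  1.19436410e-02, -1.72193406e-06]), 'tcp_pos': array([ 0.25101193, -0.57182174,  0.23042763]), 'orientation': array([ 9.78677818e-01,  2.05399396e-01, -1.92476639e-04, -8.82807839e-04]), 'ft_force': array([-0.65113606,  0.62036139, -0.03199808]), 'ft_torque': array([0.01813146, 0.03927085, 0.02480108]), 'gripper_force': 0.0, 'finger_gap': 0.08551790712112349}
crank top [171.1 222.5] 0.48 [0.413  0.3952 0.186 ]
crank side [308.  302.7] 0.75 [0.4154 0.399  0.186 ]
crank side [208.9 307.7] 0.51 [0.5952 0.4412 0.186 ]
crank side [330.  215.4] 0.19 [0.4152 0.1427 0.186 ]
station_axis top [186.1 201.3] 0.58 [0.4658 0.3712 0.152 ]
station_axis side [293.1 300.7] 0.81 [0.452  0.3729 0.152 ]
station
[... 1279 characters left out ...]
short, spanner, spare_pulley, station_axis
dial it knows: bearing_flange, crank, dial_grip, end_bracket, long, rack_long, rack_short, short, spanner, spare_pulley, station_axis
roller it knows: bearing_flange, crank, dial_grip, end_bracket, long, rack_long, rack_short, short, spanner, spare_pulley, station_axis
roller it knows: bearing_flange, crank, dial_grip, end_bracket, long, rack_long, rack_short, short, spanner, spare_pulley, station_axis
[[-0.025 -1.    -0.012  0.045]
 [-0.998  0.025 -0.055  0.458]
 [ 0.056  0.011 -0.998  1.075]
 [ 0.     0.     0.     1.   ]] [[380.19172114   0.         321.44352454]
 [  0.         380.19172114 203.77575095]
 [  0.           0.           1.        ]]
```

View pics/t0.png

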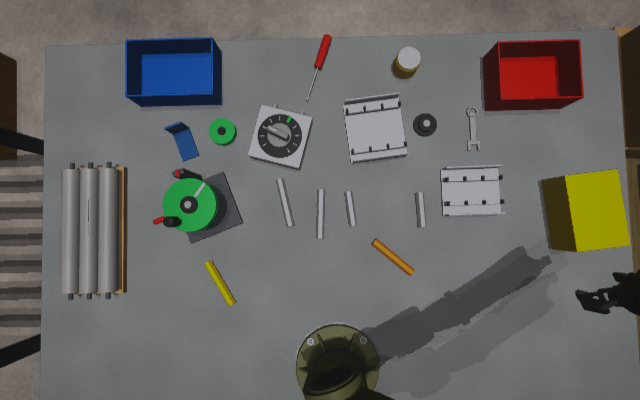

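View pics/s0.png

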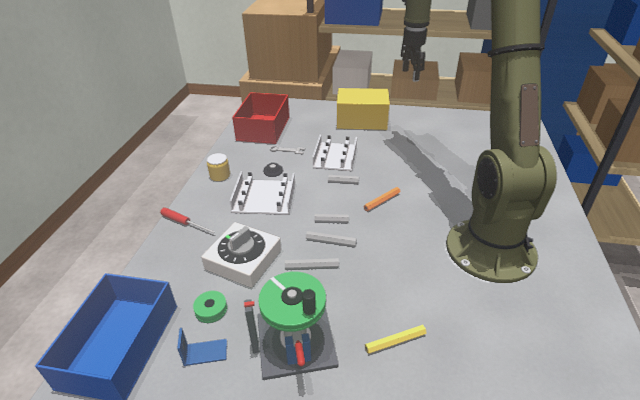

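The top view shows four steel axles: long ones at about (285,203) and (320,213), short ones at (350,209) and (421,209). The orange (392,257) and yellow (220,283) look-alikes stay where they are. The wheel is at (189,205), its crank knob at (171,222), and the red index post at (178,174).

```bash
cat > m.py <<'E'
from h import *
t=camera('top');C=cloud(t);Z=C[...,2];img=t['img'].astype(int)
def rect(m):
    P=C[m][:,:2]; r=cv2.minAreaRect((P*1000).astype(np.float32)); b=cv2.boxPoints(r)
    e=[b[1]-b[0],b[2]-b[1]];L=[np.linalg.norm(x) for x in e];k=int(np.argmax(L))
    return np.array(r[0])/1000,np.round(sorted(L),1),np.degrees(np.arctan2(e[k][1],e[k][0]))%180,m.sum()
if __name__=='__main__':
    for n in ['rack_short','rack_long','short_a','long_a']:
        for r in spotter.regions_of(t,n):
            m=r['region']&(Z>(0.006 if 'rack' not in n else .02)); c=rect(m)
            print(n,round(r['confidence'],2),np.round(r['extent']),c[0].round(4),c[1],round(c[2],1),c[3],Z[m].max().round(3), img[m].mean(0).round())
    def near(x,y,rad): return np.hypot(C[...,0]-x,C[...,1]-y)<rad
    print('box',rect(near(.65,.146,.12)&(Z>.042)&(Z<.056)))
    print('bar',rect(near(.65,.146,.05)&(Z>.09)&(Z<.105)))
    w=near(.46,.37,.1)&(Z>.145)&(Z<.158); 
    (cx,cy),rr=cv2.minEnclosingCircle((C[w][:,:2]*1000).astype(np.float32));print('wheel',cx,cy,rr,np.median(Z[w]))
    k=near(.46,.37,.1)&(Z>.162)
    print('knob/hub');n,lab,st,ce=cv2.connectedComponentsWithStats(k.astype(np.uint8))
    for i in range(1,n):
        q=C[lab==i];print(st[i,4],q.mean(0).round(4),q.max(0).round(3),q.min(0).round(3))
    b,g,r=[img[...,i] for i in range(3)]
    for nm,m in [('stripe',w&(img.min(-1)>130)),('red',near(.47,.37,.14)&(r>110)&(g<70)&(b<70))]:
        n,lab,st,ce=cv2.connectedComponentsWithStats(m.astype(np.uint8))
        for i in range(1,n):
            q=C[lab==i];print(nm,st[i,4],ce[i].round(1),q.mean(0).round(4))
    big=[cv2.resize(t['img'][a:b_,c:d_],None,fx=5,fy=5,interpolation=2) for a,b_,c,d_ in ((160,240,145,245),)]
    big.append(cv2.resize(t['img'][100,:][None][:0] if 0 else t['img'][100,:][None],(1,1)) if 0 else cv2.resize(t['img'][100:180,245:315],None,fx=4,fy=5))
    cv2.imwrite('pics/z.png',np.hstack(big))
E
python3 m.py
```

```text
rack_short 0.76 [471. 189.  64.  53.] [ 0.4787 -0.2237] [139.3 497.8] 92.5 763 1.1 [133. 129. 128.]
rack_long 0.63 [375. 127.  68.  69.] [ 0.5769 -0.1097] [196.  398.3] 169.8 926 1.1 [125. 122. 121.]
rack_long 0.5 [280. 137.  65.  65.] [0.5668 0.1346] [187.9 359.5] 6.2 2917 1.1 [111. 110. 109.]
short_a 0.65 [420. 209.   8.  35.] [ 0.441  -0.1219] [ 99.2 285.4] 88.6 283 1.1 [120. 122. 123.]
short_a 0.64 [348. 209.  18.  36.] [ 0.4455 -0.0224] [85.7 97.3] 178.2 280 1.1 [127. 124. 124.]
short_a 0.53 [471. 192.  64.  54.] [ 0.4789 -0.2265] [140.  503.2] 92.5 2537 1.1 [152. 147. 146.]
long_a 0.84 [219. 283.  30.  44.] [0.3258 0.1858] [140.5 356.1] 120.3 401 1.1 [ 14. 134. 144.]
long_a 0.67 [285. 204.  18.  51.] [0.4422 0.1174] [ 83.8 192.9] 41.8 382 1.1 [124. 124. 125.]
long_a 0.67 [393. 256.  46.  38.] [ 0.3044 -0.1647] [ 23.1 140.3] 49.3 408 0.025 [ 32.  96. 145.]
long_a 0.64 [319. 214.  11.  51.] [0.4325 0.0354] [ 28.7 137. ] 178.6 392 1.1 [127. 124. 124.]
box (array([0.6514649 , 0.14580618]), array([150.3, 150.6], dtype=float32), np.float32(74.09372), np.int64(2326))
bar (array([0.65105151, 0.14588562]), array([16.2, 60.6], dtype=float32), np.float32(62.740623), np.int64(137))
wheel 472.037109375 368.3904724121094 81.70988464355469 0.15267879997121464
knob/hub
23 [0.4584 0.3637 0.1633] [0.466 0.373 0.166] [0.451 0.355 0.162]
165 [0.4166 0.3906 0.1957] [0.429 0.407 0.211] [0.404 0.381 0.163]
stripe 43 [199.4 189.4] [0.4946 0.3369 0.1541]
red 24 [176.9 172.9] [0.5383 0.3947 0.1506]
red 48 [158.3 219.8] [0.4224 0.4613 0.1066]
```

View pics/z.png

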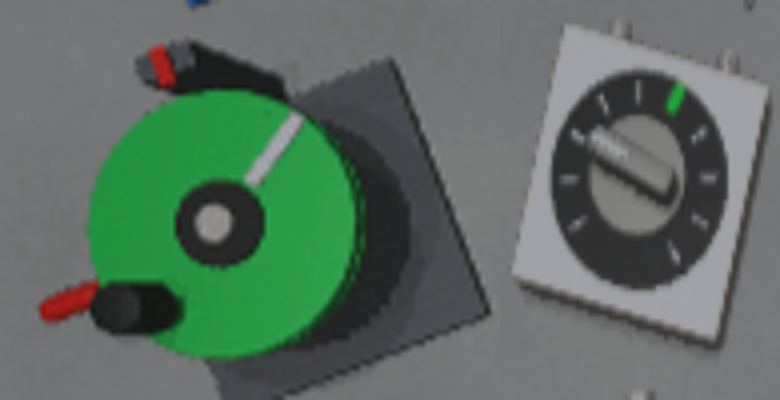

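```bash
cat > m2.py <<'E'
import m; from m import *
ok=t['depth']>.2
for n in ['rack_short','rack_long','short_a','long_a']:
    for r in spotter.regions_of(t,n):
        ms=[r['region']&ok&(Z>.006)&(Z<.06)] if 'rack' not in n else [cv2.dilate(r['region'].astype(np.uint8),np.ones((9,9)))>0]
        if 'rack' in n: ms=[ms[0]&ok&(Z>.004)&(Z<.06),ms[0]&ok&(Z>.037)&(Z<.06)]
        for q in ms:
            if q.sum()<9: continue
            c=rect(q);print(n,round(r['confidence'],2),c[0].round(4),c[1],round(c[2],1),c[3],C[q].mean(0).round(4),img[q].mean(0).round())
b,g,r=[img[...,i] for i in range(3)]
n_=np.hypot(C[...,0]-.46,C[...,1]-.37)<.1
w=n_&ok&(g>r+40)&(g>b+40)&(Z>.146)&(Z<.16)
(cx,cy),rr=cv2.minEnclosingCircle((C[w][:,:2]*1000).astype(np.float32));print('wheel',cx,cy,rr,np.median(Z[w]))
k=n_&ok&(Z>.199);print('knob top',rect(k)[0],C[k].min(0),C[k].max(0),k.sum())
bp=n_&ok&(Z<.03)&(Z>.004)
h=np.hypot(C[...,0]-cx/1000,C[...,1]-cy/1000)
print('hub z',[(a,Z[ok&(h<a)&(h>a-.004)].max().round(4)) for a in (.004,.008,.012,.016,.02,.024,.028,.032)])
c=np.array([cx,cy])/1000
for nm,p in(('stripe',(.4946,.3369)),('red',(.5383,.3947)),('knob',rect(k)[0])): v=np.array(p)-c;print(nm,np.degrees(np.arctan2(v[1],v[0])),np.hypot(*v))
E
python3 m2.py
```

```text
rack_short 0.64 [0.4655 0.14  ] [ 43.9 165.1] 10.2 413 [0.4666 0.1381 0.0175] [123. 123. 123.]
rack_short 0.63 [ 0.4883 -0.4042] [160.7 192.7] 90.4 2838 [ 0.4875 -0.393   0.0154] [152. 147. 146.]
rack_short 0.63 [ 0.4861 -0.3944] [136.3 156.2] 90.7 264 [ 0.4893 -0.3954  0.0429] [121. 117. 117.]
rack_short 0.54 [ 0.4368 -0.2478] [ 39.1 121.7] 2.4 298 [ 0.4364 -0.2479  0.0171] [119. 121. 122.]
rack_long 0.6 [0.433 0.038] [ 44.  161.4] 176.9 411 [0.4326 0.0377 0.0173] [126. 124. 124.]
short_a 0.77 [ 0.4376 -0.2492] [23.3 99.6] 2.6 279 [ 0.4373 -0.2477  0.0178] [120. 122. 123.]
long_a 0.86 [ 0.3046 -0.1642] [ 23. 140.] 49.3 391 [ 0.3039 -0.165   0.018 ] [ 32.  97. 146.]
long_a 0.77 [0.4325 0.0366] [ 24.7 136.8] 176.7 378 [0.4326 0.0376 0.0181] [128. 126. 125.]
long_a 0.67 [0.2424 0.3297] [ 23.8 138.7] 30.4 378 [0.2457 0.3288 0.018 ] [ 13. 135. 145.]
long_a 0.58 [0.4664 0.1386] [ 22.8 139.3] 11.9 377 [0.4655 0.1378 0.0183] [124. 125. 125.]
wheel 458.3404541015625 363.8768005371094 67.99971008300781 0.1525864678036093
knob top [0.41655005 0.39438498] [0.40458081 0.38158505 0.19962043] [0.42838523 0.40727629 0.20994993] 100
hub z [(0.004, np.float64(0.1628)), (0.008, np.float64(0.1652)), (0.012, np.float64(0.1659)), (0.016, np.float64(0.161)), (0.02, np.float64(0.1622)), (0.024, np.float64(0.1599)), (0.028, np.float64(0.1562)), (0.032, np.float64(0.1573))]
stripe -36.64894068676021 0.0451940531041406
red 21.080899082697176 0.08569479917365742
knob 143.8694979187884 0.05174153980291515
```

```bash
cat > p.py <<'E'
from h import *
def plan(wps,step=.19,ang=34,start=None):
    """wps: list of (x,y,z,ydir_deg); prints per-call tool-frame x,y,z,turn"""
    s=readout.read_state();p=np.array(s['tcp_pos']);M=R.from_quat(s['orientation']).as_matrix()
    yd=np.degrees(np.arctan2(M[1,1],M[0,1]))
    if start: p=np.array(start[:3],float);yd=start[3]
    print('at',p.round(4),round(yd,2),'j7',s['joint_positions'][6].round(2),'t',round(s['time_s'],2),'gap',round(s['finger_gap'],4))
    for w in wps:
        q=np.array(w[:3],float);d=q-p;dy=(w[3]-yd+180)%360-180
        n=max(1,int(np.ceil(max(np.linalg.norm(d)/step,abs(dy)/ang))))
        for i in range(n):
            a=np.radians(yd);y=np.array([np.cos(a),np.sin(a),0]);x=np.array([-np.sin(a),np.cos(a),0])
            e=d/n;print(f"x {e@x/.25:.3f} y {e@y/.25:.3f} z {-e[2]/.25:.3f} turn {-dy/n/180:.4f}")
            yd+=dy/n
        p=q;print('--')
E
python3 -c "
from p import *
plan([(.5,-.3,.3,-60),(.53,.1,.32,-40),(.4166,.3944,.31,-25)])"
```

```text
at [ 0.2513 -0.5723  0.2313] -66.29 j7 -0.15 t 1.3 gap 0.0853
x 0.674 y -0.299 z -0.137 turn -0.0175
x 0.690 y -0.261 z -0.137 turn -0.0175
--
x 0.301 y -0.442 z -0.027 turn -0.0370
x 0.351 y -0.404 z -0.027 turn -0.0370
x 0.395 y -0.360 z -0.027 turn -0.0370
--
x 0.305 y -0.552 z 0.020 turn -0.0417
x 0.375 y -0.508 z 0.020 turn -0.0417
--
```

>>> drive_tool(
  series=[
    {"gripper":0,"x":0.674,"y":-0.299,"z":-0.137,"turn":-0.0175},
    {"gripper":0,"x":0.674,"y":-0.299,"z":-0.137,"turn":-0.0175},
    {"gripper":0,"x":0.674,"y":-0.299,"z":-0.137,"turn":-0.0175},
    {"gripper":0,"x":0.674,"y":-0.299,"z":-0.137,"turn":-0.0175},
    {"gripper":0,"x":0.674,"y":-0.299,"z":-0.137,"turn":-0.0175},
  ],
  newtons=40,
)

```text
time_s: 1.72
tcp_pos: [0.38, -0.4314, 0.2669]
orientation: [0.972, 0.235, 0.002, -0.0]
ft_force: [1.0, 0.8, -0.5]
finger_gap: 0.0857
gripper_force: 0.0
```

>>> drive_tool(
  series=[
    {"gripper":0,"x":0.69,"y":-0.261,"z":-0.137,"turn":-0.0175},
    {"gripper":0,"x":0.69,"y":-0.261,"z":-0.137,"turn":-0.0175},
    {"gripper":0,"x":0.69,"y":-0.261,"z":-0.137,"turn":-0.0175},
    {"gripper":0,"x":0.69,"y":-0.261,"z":-0.137,"turn":-0.0175},
    {"gripper":0,"x":0.69,"y":-0.261,"z":-0.137,"turn":-0.0175},
  ],
)

```text
time_s: 2.13
tcp_pos: [0.5038, -0.2946, 0.3011]
orientation: [0.965, 0.262, 0.002, -0.0]
ft_force: [1.2, 0.6, 1.0]
finger_gap: 0.0854
gripper_force: 0.0
```

>>> drive_tool(
  series=[
    {"gripper":0,"x":0.301,"y":-0.442,"z":-0.027,"turn":-0.037},
    {"gripper":0,"x":0.301,"y":-0.442,"z":-0.027,"turn":-0.037},
    {"gripper":0,"x":0.301,"y":-0.442,"z":-0.027,"turn":-0.037},
    {"gripper":0,"x":0.301,"y":-0.442,"z":-0.027,"turn":-0.037},
    {"gripper":0,"x":0.301,"y":-0.442,"z":-0.027,"turn":-0.037},
  ],
)

```text
time_s: 2.55
tcp_pos: [0.5106, -0.162, 0.3074]
orientation: [0.948, 0.318, 0.001, -0.0]
ft_force: [-0.5, -1.0, 0.1]
finger_gap: 0.0853
gripper_force: 0.0
```

>>> drive_tool(
  series=[
    {"gripper":0,"x":0.351,"y":-0.404,"z":-0.027,"turn":-0.037},
    {"gripper":0,"x":0.351,"y":-0.404,"z":-0.027,"turn":-0.037},
    {"gripper":0,"x":0.351,"y":-0.404,"z":-0.027,"turn":-0.037},
    {"gripper":0,"x":0.351,"y":-0.404,"z":-0.027,"turn":-0.037},
    {"gripper":0,"x":0.351,"y":-0.404,"z":-0.027,"turn":-0.037},
  ],
)

```text
time_s: 2.97
tcp_pos: [0.5203, -0.0301, 0.3138]
orientation: [0.928, 0.372, 0.001, -0.0]
ft_force: [-0.2, 0.2, 0.9]
finger_gap: 0.0856
gripper_force: 0.0
```

>>> drive_tool(
  series=[
    {"gripper":0,"x":0.395,"y":-0.36,"z":-0.027,"turn":-0.037},
    {"gripper":0,"x":0.395,"y":-0.36,"z":-0.027,"turn":-0.037},
    {"gripper":0,"x":0.395,"y":-0.36,"z":-0.027,"turn":-0.037},
    {"gripper":0,"x":0.395,"y":-0.36,"z":-0.027,"turn":-0.037},
    {"gripper":0,"x":0.395,"y":-0.36,"z":-0.027,"turn":-0.037},
  ],
)

```text
time_s: 3.38
tcp_pos: [0.5303, 0.102, 0.32]
orientation: [0.906, 0.424, 0.0, -0.0]
ft_force: [0.3, -0.7, -0.2]
finger_gap: 0.0854
gripper_force: 0.0
```

```bash
python3 -c "
from p import *
plan([(.4166,.3944,.31,-25),(.4166,.3944,.175,-25)])"
```

```text
at [0.5303 0.102  0.32  ] -39.8 j7 -1.13 t 3.38 gap 0.0854
x 0.304 y -0.549 z 0.020 turn -0.0411
x 0.372 y -0.505 z 0.020 turn -0.0411
--
x 0.000 y 0.000 z 0.540 turn -0.0000
--
```

>>> drive_tool(
  series=[
    {"gripper":0,"x":0.304,"y":-0.549,"z":0.02,"turn":-0.041},
    {"gripper":0,"x":0.304,"y":-0.549,"z":0.02,"turn":-0.041},
    {"gripper":0,"x":0.304,"y":-0.549,"z":0.02,"turn":-0.041},
    {"gripper":0,"x":0.304,"y":-0.549,"z":0.02,"turn":-0.041},
    {"gripper":0,"x":0.304,"y":-0.549,"z":0.02,"turn":-0.041},
  ],
)

```text
time_s: 3.8
tcp_pos: [0.4714, 0.2508, 0.3152]
orientation: [0.876, 0.483, 0.0, -0.001]
ft_force: [0.2, 0.3, -0.6]
finger_gap: 0.0859
gripper_force: 0.0
```

>>> drive_tool(
  series=[
    {"gripper":0,"x":0.372,"y":-0.505,"z":0.02,"turn":-0.041},
    {"gripper":0,"x":0.372,"y":-0.505,"z":0.02,"turn":-0.041},
    {"gripper":0,"x":0.372,"y":-0.505,"z":0.02,"turn":-0.041},
    {"gripper":0,"x":0.372,"y":-0.505,"z":0.02,"turn":-0.041},
    {"gripper":0,"x":0.372,"y":-0.505,"z":0.02,"turn":-0.041},
  ],
)

```text
time_s: 4.22
tcp_pos: [0.4153, 0.3969, 0.3096]
orientation: [0.843, 0.538, -0.0, -0.002]
ft_force: [-1.1, -0.9, 0.0]
finger_gap: 0.0853
gripper_force: 0.0
```

>>> drive_tool(
  series=[
    {"gripper":0,"z":0.14},
    {"gripper":0,"z":0.28},
    {"gripper":0,"z":0.42},
    {"gripper":0,"z":0.556},
    {"gripper":0,"z":0.556},
  ],
)

```text
validation failed for argument at $.se...
```

>>> drive_tool(
  series=[
    {"gripper":0.5},
    {"gripper":0.6},
    {"gripper":0.8},
    {"gripper":1},
    {"gripper":1},
  ],
)

```text
validation failed for argument at $.se...
```

>>> drive_tool(
  series=[
    {"gripper":1},
    {"gripper":1},
    {"gripper":1},
  ],
)

```text
validation failed for argument at $.se...
```

```bash
python3 -c "
from p import *
plan([])
s=readout.read_state();M=R.from_quat(s['orientation']).as_matrix()
c=np.array([.4583,.3639]);p=np.array(s['tcp_pos']);v=p[:2]-c;print(v,np.hypot(*v),np.degrees(np.arctan2(v[1],v[0])),p,s['ft_force'])
a0=np.arctan2(v[1],v[0]);tot=np.radians(201.2+360)-a0
n=6*5;cur=p[:2]
tg=[c+.052*np.array([np.cos(a0+tot*(i+1)/n),np.sin(a0+tot*(i+1)/n)]) for i in range(n)]
for k in range(6):
  print('['+', '.join('{\"gripper\": 1, \"x\": %.3f, \"y\": %.3f}'%tuple((M[:2,:2].T@(t-cur)/.25)) for t in tg[5*k:5*k+5])+']');cur=tg[5*k+4]
"
```

```text
at [0.4153 0.3969 0.3096] -24.93 j7 -1.51 t 4.22 gap 0.0853
[-0.04303467  0.03301841] 0.05424203107348642 142.5027264716634 [0.41526533 0.39691841 0.30957679] [-1.12646903 -0.94264042  0.0434634 ]
[{"gripper": 1, "x": -0.052, "y": 0.004}, {"gripper": 1, "x": -0.102, "y": 0.011}, {"gripper": 1, "x": -0.149, "y": 0.030}, {"gripper": 1, "x": -0.190, "y": 0.060}, {"gripper": 1, "x": -0.222, "y": 0.099}]
[{"gripper": 1, "x": -0.022, "y": 0.045}, {"gripper": 1, "x": -0.032, "y": 0.095}, {"gripper": 1, "x": -0.031, "y": 0.145}, {"gripper": 1, "x": -0.017, "y": 0.194}, {"gripper": 1, "x": 0.009, "y": 0.238}]
[{"gripper": 1, "x": 0.035, "y": 0.036}, {"gripper": 1, "x": 0.078, "y": 0.063}, {"gripper": 1, "x": 0.126, "y": 0.079}, {"gripper": 1, "x": 0.176, "y": 0.083}, {"gripper": 1, "x": 0.226, "y": 0.074}]
[{"gripper": 1, "x": 0.046, "y": -0.020}, {"gripper": 1, "x": 0.086, "y": -0.051}, {"gripper": 1, "x": 0.118, "y": -0.091}, {"gripper": 1, "x": 0.138, "y": -0.137}, {"gripper": 1, "x": 0.148, "y": -0.187}]
[{"gripper": 1, "x": -0.003, "y": -0.050}, {"gripper": 1, "x": -0.018, "y": -0.099}, {"gripper": 1, "x": -0.045, "y": -0.142}, {"gripper": 1, "x": -0.081, "y": -0.177}, {"gripper": 1, "x": -0.124, "y": -0.203}]
[{"gripper": 1, "x": -0.048, "y": -0.015}, {"gripper": 1, "x": -0.099, "y": -0.017}, {"gripper": 1, "x": -0.148, "y": -0.007}, {"gripper": 1, "x": -0.194, "y": 0.014}, {"gripper": 1, "x": -0.233, "y": 0.046}]
```

>>> drive_tool(
  series=[
    {"gripper":0,"x":0,"y":0,"z":0.2,"turn":0},
    {"gripper":0,"x":0,"y":0,"z":0.2,"turn":0},
    {"gripper":0,"x":0,"y":0,"z":0.2,"turn":0},
  ],
)

```text
time_s: 4.47
tcp_pos: [0.4189, 0.3888, 0.2571]
orientation: [0.845, 0.534, -0.003, 0.002]
ft_force: [-0.6, -0.8, 0.2]
finger_gap: 0.0852
gripper_force: 0.0
```

```bash
python3 -c "
from p import *
plan([(.4166,.3944,.171,-25)])"
```

```text
at [0.4189 0.3888 0.2571] -25.45 j7 -1.53 t 4.47 gap 0.0852
x 0.016 y -0.018 z 0.344 turn -0.0025
--
```

>>> drive_tool(
  series=[
    {"gripper":0,"x":0,"y":0,"z":0,"turn":0},
    {"gripper":0,"x":0,"y":0,"z":0,"turn":0},
    {"gripper":0,"x":0,"y":0,"z":0,"turn":0},
    {"gripper":0,"x":0,"y":0,"z":0,"turn":0},
    {"gripper":0,"x":0,"y":0,"z":0,"turn":0},
  ],
)

```text
time_s: 4.88
tcp_pos: [0.4179, 0.393, 0.261]
orientation: [0.845, 0.535, 0.001, -0.0]
ft_force: [-1.4, 0.2, -0.5]
finger_gap: 0.0856
gripper_force: 0.0
```

```bash
python3 -c "
from p import *
plan([(.4166,.3944,.171,-25)])"
```

```text
at [0.4179 0.393  0.261 ] -25.27 j7 -1.54 t 4.88 gap 0.0856
x 0.003 y -0.007 z 0.360 turn -0.0015
--
```

>>> drive_tool(
  series=[
    {"gripper":0,"x":0.003,"y":-0.007,"z":0.1,"turn":0},
    {"gripper":0,"x":0.003,"y":-0.007,"z":0.2,"turn":0},
    {"gripper":0,"x":0.003,"y":-0.007,"z":0.3,"turn":0},
    {"gripper":0,"x":0.003,"y":-0.007,"z":0.36,"turn":0},
    {"gripper":0,"x":0.003,"y":-0.007,"z":0.36,"turn":0},
  ],
)

```text
time_s: 5.3
tcp_pos: [0.4154, 0.3928, 0.1673]
orientation: [0.845, 0.536, -0.002, 0.001]
ft_force: [0.2, -0.9, 1.3]
finger_gap: 0.0855
gripper_force: 0.0
```

>>> drive_tool(
  series=[
    {"gripper":0.3,"x":0,"y":0,"z":0,"turn":0},
    {"gripper":0.5,"x":0,"y":0,"z":0,"turn":0},
    {"gripper":1,"x":0,"y":0,"z":0,"turn":0},
    {"gripper":1,"x":0,"y":0,"z":0,"turn":0},
    {"gripper":1,"x":0,"y":0,"z":0,"turn":0},
  ],
)

```text
time_s: 5.72
tcp_pos: [0.4163, 0.3948, 0.171]
orientation: [0.845, 0.535, 0.001, -0.0]
ft_force: [-15.0, 6.4, 13.0]
finger_gap: 0.0255
gripper_force: 12.7
```

>>> drive_tool(
  series=[
    {"gripper":1,"x":0,"y":0,"z":0,"turn":0},
    {"gripper":1,"x":0,"y":0,"z":0,"turn":0},
    {"gripper":1,"x":0,"y":0,"z":0,"turn":0},
    {"gripper":1,"x":0,"y":0,"z":0,"turn":0},
    {"gripper":1,"x":0,"y":0,"z":0,"turn":0},
  ],
)

```text
time_s: 6.13
tcp_pos: [0.4161, 0.3952, 0.1712]
orientation: [0.844, 0.536, 0.001, -0.0]
ft_force: [-1.9, 0.6, 6.6]
finger_gap: 0.0254
gripper_force: 39.5
```

```bash
cat > circ.py <<'E'
from p import *
import sys
def circ(tot,ncall,c=(.4583,.3639),ti=20):
    s=readout.read_state();M=R.from_quat(s['orientation']).as_matrix();c=np.array(c);p=np.array(s['tcp_pos']);v=p[:2]-c
    a0=np.degrees(np.arctan2(v[1],v[0]));print(np.hypot(*v),a0,p,s['ft_force'],s['finger_gap'],s['gripper_force'])
    if tot is None:return
    n=ncall*5;a=np.radians(a0+tot*np.arange(0,n+1)/n)
    P=c+np.hypot(*v)*np.stack([np.cos(a),np.sin(a)],1)
    for k in range(ncall): print('['+', '.join('{"gripper": 1, "x": %.3f, "y": %.3f, "z": 0, "turn": 0}'%tuple(M[:2,:2].T@(t-P[5*k])/.25) for t in P[5*k+1:5*k+6])+']')
if __name__=='__main__': circ(eval(sys.argv[1]),int(sys.argv[2]))
E
python3 circ.py 417.3 8
```

```text
0.052506480155677826 143.43810313609632 [0.41612607 0.39517763 0.17120739] [-1.88749339  0.61983728  6.59677469] 0.02537384350784148 39.539342522621155
[{"gripper": 1, "x": -0.038, "y": -0.004, "z": 0, "turn": 0}, {"gripper": 1, "x": -0.076, "y": -0.001, "z": 0, "turn": 0}, {"gripper": 1, "x": -0.113, "y": 0.009, "z": 0, "turn": 0}, {"gripper": 1, "x": -0.148, "y": 0.025, "z": 0, "turn": 0}, {"gripper": 1, "x": -0.179, "y": 0.047, "z": 0, "turn": 0}]
[{"gripper": 1, "x": -0.027, "y": 0.027, "z": 0, "turn": 0}, {"gripper": 1, "x": -0.048, "y": 0.059, "z": 0, "turn": 0}, {"gripper": 1, "x": -0.063, "y": 0.094, "z": 0, "turn": 0}, {"gripper": 1, "x": -0.071, "y": 0.132, "z": 0, "turn": 0}, {"gripper": 1, "x": -0.072, "y": 0.170, "z": 0, "turn": 0}]
[{"gripper": 1, "x": 0.005, "y": 0.038, "z": 0, "turn": 0}, {"gripper": 1, "x": 0.018, "y": 0.074, "z": 0, "turn": 0}, {"gripper": 1, "x": 0.036, "y": 0.107, "z": 0, "turn": 0}, {"gripper": 1, "x": 0.061, "y": 0.137, "z": 0, "turn": 0}, {"gripper": 1, "x": 0.090, "y": 0.161, "z": 0, "turn": 0}]
[{"gripper": 1, "x": 0.033, "y": 0.019, "z": 0, 
[... 759 characters left out ...]
y": -0.150, "z": 0, "turn": 0}, {"gripper": 1, "x": -0.018, "y": -0.184, "z": 0, "turn": 0}]
[{"gripper": 1, "x": -0.023, "y": -0.031, "z": 0, "turn": 0}, {"gripper": 1, "x": -0.051, "y": -0.056, "z": 0, "turn": 0}, {"gripper": 1, "x": -0.083, "y": -0.077, "z": 0, "turn": 0}, {"gripper": 1, "x": -0.119, "y": -0.091, "z": 0, "turn": 0}, {"gripper": 1, "x": -0.156, "y": -0.099, "z": 0, "turn": 0}]
[{"gripper": 1, "x": -0.038, "y": -0.001, "z": 0, "turn": 0}, {"gripper": 1, "x": -0.076, "y": 0.006, "z": 0, "turn": 0}, {"gripper": 1, "x": -0.112, "y": 0.019, "z": 0, "turn": 0}, {"gripper": 1, "x": -0.145, "y": 0.038, "z": 0, "turn": 0}, {"gripper": 1, "x": -0.174, "y": 0.063, "z": 0, "turn": 0}]
```

>>> drive_tool(
  series=[
    {"gripper":1,"x":-0.038,"y":-0.004,"z":0,"turn":0},
    {"gripper":1,"x":-0.076,"y":-0.001,"z":0,"turn":0},
    {"gripper":1,"x":-0.113,"y":0.009,"z":0,"turn":0},
    {"gripper":1,"x":-0.148,"y":0.025,"z":0,"turn":0},
    {"gripper":1,"x":-0.179,"y":0.047,"z":0,"turn":0},
  ],
)

```text
time_s: 6.55
tcp_pos: [0.4076, 0.3495, 0.1712]
orientation: [0.844, 0.536, 0.001, -0.001]
ft_force: [1.2, 2.7, 4.1]
finger_gap: 0.025
gripper_force: 40.2
```

>>> drive_tool(
  series=[
    {"gripper":1,"x":-0.027,"y":0.027,"z":0,"turn":0},
    {"gripper":1,"x":-0.048,"y":0.059,"z":0,"turn":0},
    {"gripper":1,"x":-0.063,"y":0.094,"z":0,"turn":0},
    {"gripper":1,"x":-0.071,"y":0.132,"z":0,"turn":0},
    {"gripper":1,"x":-0.072,"y":0.17,"z":0,"turn":0},
  ],
)

```text
time_s: 6.97
tcp_pos: [0.4392, 0.3151, 0.1712]
orientation: [0.844, 0.536, 0.002, -0.001]
ft_force: [0.5, 6.3, 5.3]
finger_gap: 0.0254
gripper_force: 40.2
```

Run:
```python
import circ;from h import *
circ.circ(None,0)
d=camera('side');cv2.imwrite('pics/w1.png',cv2.resize(d['img'][200:400,200:400],None,fx=3,fy=3))
```

```text
0.05238864423481941 -111.35499693641508 [0.43922292 0.31510825 0.17121598] [0.50839574 6.31151587 5.31665539] 0.02538254041321567 40.18499672412872
```

View pics/w1.png

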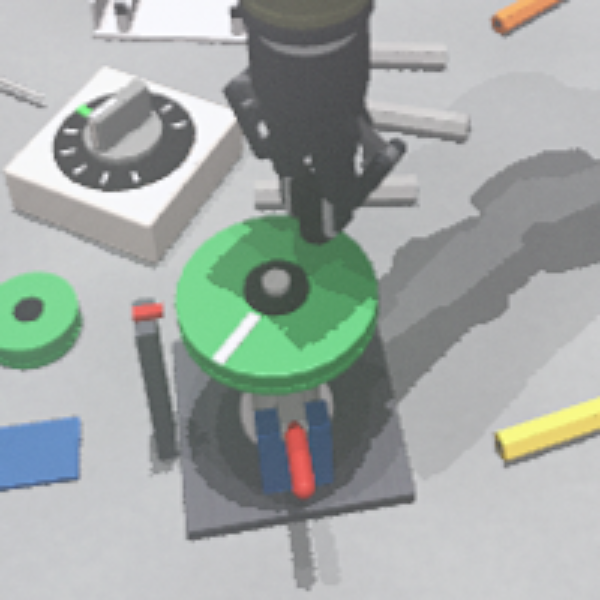

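The gripper is holding the knob and the wheel follows: the stripe at about (235,340) in the crop has already passed the index post at (148,310). I'll carry on round the circle.

>>> drive_tool(
  series=[
    {"gripper":1,"x":0.005,"y":0.038,"z":0,"turn":0},
    {"gripper":1,"x":0.018,"y":0.074,"z":0,"turn":0},
    {"gripper":1,"x":0.036,"y":0.107,"z":0,"turn":0},
    {"gripper":1,"x":0.061,"y":0.137,"z":0,"turn":0},
    {"gripper":1,"x":0.09,"y":0.161,"z":0,"turn":0},
  ],
)

```text
time_s: 7.43
tcp_pos: [0.4843, 0.3191, 0.1712]
orientation: [0.844, 0.536, 0.001, -0.001]
ft_force: [-5.0, 4.9, 8.1]
finger_gap: 0.025
gripper_force: 40.4
```

>>> drive_tool(
  series=[
    {"gripper":1,"x":0.033,"y":0.019,"z":0,"turn":0},
    {"gripper":1,"x":0.069,"y":0.031,"z":0,"turn":0},
    {"gripper":1,"x":0.107,"y":0.037,"z":0,"turn":0},
    {"gripper":1,"x":0.145,"y":0.036,"z":0,"turn":0},
    {"gripper":1,"x":0.183,"y":0.028,"z":0,"turn":0},
  ],
)

```text
time_s: 7.85
tcp_pos: [0.5093, 0.3565, 0.1712]
orientation: [0.844, 0.536, -0.001, -0.0]
ft_force: [-8.4, -1.7, 12.6]
finger_gap: 0.0249
gripper_force: 40.9
```

>>> drive_tool(
  series=[
    {"gripper":1,"x":0.035,"y":-0.015,"z":0,"turn":0},
    {"gripper":1,"x":0.067,"y":-0.035,"z":0,"turn":0},
    {"gripper":1,"x":0.095,"y":-0.062,"z":0,"turn":0},
    {"gripper":1,"x":0.118,"y":-0.092,"z":0,"turn":0},
    {"gripper":1,"x":0.134,"y":-0.127,"z":0,"turn":0},
  ],
)

```text
time_s: 8.27
tcp_pos: [0.4963, 0.3988, 0.1712]
orientation: [0.845, 0.535, -0.0, 0.001]
ft_force: [-1.9, -4.6, 11.0]
finger_gap: 0.0251
gripper_force: 40.9
```

```bash
python3 circ.py None 0
```

```text
0.0516225099524819 42.582144555015184 [0.49631007 0.39883019 0.17122503] [-1.87598906 -4.57248507 10.98088953] 0.025067635451354674 40.916317105293274
```

>>> drive_tool(
  series=[
    {"gripper":1,"x":0.01,"y":-0.037,"z":0,"turn":0},
    {"gripper":1,"x":0.013,"y":-0.075,"z":0,"turn":0},
    {"gripper":1,"x":0.01,"y":-0.113,"z":0,"turn":0},
    {"gripper":1,"x":-0.001,"y":-0.15,"z":0,"turn":0},
    {"gripper":1,"x":-0.018,"y":-0.184,"z":0,"turn":0},
  ],
)

```text
time_s: 8.68
tcp_pos: [0.4536, 0.4158, 0.1712]
orientation: [0.845, 0.535, 0.002, 0.0]
ft_force: [2.1, 0.6, 8.4]
finger_gap: 0.0249
gripper_force: 40.4
```

>>> drive_tool(
  series=[
    {"gripper":1,"x":-0.023,"y":-0.031,"z":0,"turn":0},
    {"gripper":1,"x":-0.051,"y":-0.056,"z":0,"turn":0},
    {"gripper":1,"x":-0.083,"y":-0.077,"z":0,"turn":0},
    {"gripper":1,"x":-0.119,"y":-0.091,"z":0,"turn":0},
    {"gripper":1,"x":-0.156,"y":-0.099,"z":0,"turn":0},
  ],
)

```text
time_s: 9.1
tcp_pos: [0.4136, 0.3916, 0.1712]
orientation: [0.844, 0.536, 0.002, -0.001]
ft_force: [1.5, 2.2, 6.6]
finger_gap: 0.025
gripper_force: 40.3
```

>>> drive_tool(
  series=[
    {"gripper":1,"x":-0.038,"y":-0.001,"z":0,"turn":0},
    {"gripper":1,"x":-0.076,"y":0.006,"z":0,"turn":0},
    {"gripper":1,"x":-0.112,"y":0.019,"z":0,"turn":0},
    {"gripper":1,"x":-0.112,"y":0.019,"z":0,"turn":0},
    {"gripper":1,"x":-0.112,"y":0.019,"z":0,"turn":0},
  ],
)

```text
time_s: 9.52
tcp_pos: [0.4058, 0.3623, 0.1711]
orientation: [0.845, 0.535, 0.0, 0.0]
ft_force: [-3.1, -2.1, 11.6]
finger_gap: 0.0249
gripper_force: 40.9
```

```bash
python3 circ.py 24 1
python3 - <<'E'
from h import *
d=camera('top');cv2.imwrite('pics/w2.png',cv2.resize(d['img'][150:250,140:260],None,fx=6,fy=6))
E
```

```text
0.05257175846600924 -178.3081713425484 [0.40575116 0.36234789 0.17114209] [-3.14796251 -2.11851845 11.64011378] 0.024888536597487212 40.86937129497528
[{"gripper": 1, "x": -0.015, "y": 0.009, "z": 0, "turn": 0}, {"gripper": 1, "x": -0.030, "y": 0.019, "z": 0, "turn": 0}, {"gripper": 1, "x": -0.044, "y": 0.030, "z": 0, "turn": 0}, {"gripper": 1, "x": -0.056, "y": 0.042, "z": 0, "turn": 0}, {"gripper": 1, "x": -0.068, "y": 0.055, "z": 0, "turn": 0}]
```

View pics/w2.png

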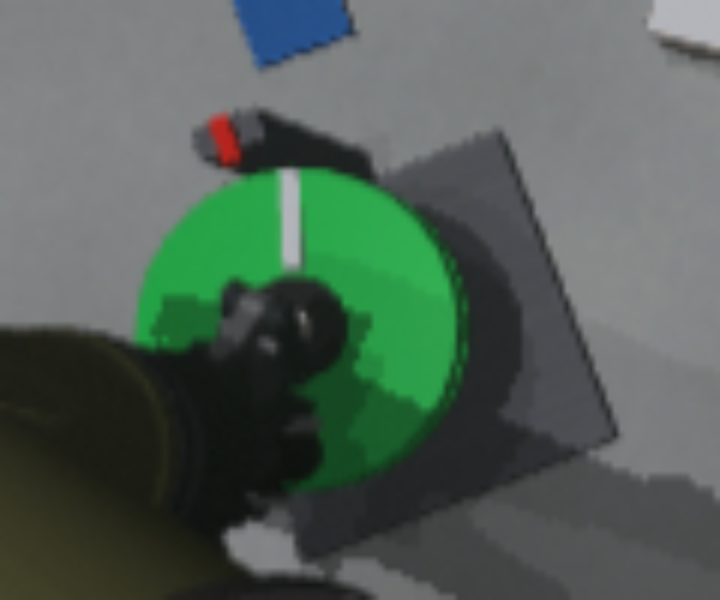

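>>> drive_tool(
  series=[
    {"gripper":1,"x":-0.015,"y":0.009,"z":0,"turn":0},
    {"gripper":1,"x":-0.03,"y":0.019,"z":0,"turn":0},
    {"gripper":1,"x":-0.044,"y":0.03,"z":0,"turn":0},
    {"gripper":1,"x":-0.056,"y":0.042,"z":0,"turn":0},
    {"gripper":1,"x":-0.056,"y":0.042,"z":0,"turn":0},
  ],
)

```text
time_s: 9.98
tcp_pos: [0.4091, 0.3455, 0.1711]
orientation: [0.845, 0.535, 0.0, 0.0]
ft_force: [-3.6, -2.5, 10.7]
finger_gap: 0.0248
gripper_force: 40.9
```

>>> drive_tool(
  series=[
    {"gripper":1,"x":0,"y":0,"z":0,"turn":0},
    {"gripper":1,"x":0,"y":0,"z":0,"turn":0},
    {"gripper":1,"x":0,"y":0,"z":0,"turn":0},
  ],
)

```text
time_s: 10.23
tcp_pos: [0.4091, 0.3455, 0.1711]
orientation: [0.845, 0.535, -0.0, 0.001]
ft_force: [-3.2, -3.0, 13.7]
finger_gap: 0.0252
gripper_force: 40.9
```

```bash
python3 circ.py None 1
python3 - <<'E'
from m import *
near=lambda x,y,r:np.hypot(C[...,0]-x,C[...,1]-y)<r
c=np.array([.4583,.3639]);b,g,r=[img[...,i] for i in range(3)]
U,V=np.meshgrid(np.arange(640),np.arange(400))
# pixel rays onto wheel plane z=.152 (robust to depth)
W=np.array([world(t,u,v,z=.152)[:2] for v in range(150,250) for u in range(140,260)]).reshape(100,120,2)-c
rad=np.hypot(W[...,0],W[...,1]);an=np.degrees(np.arctan2(W[...,1],W[...,0]))
s=img[150:250,140:260]
st=(rad>.026)&(rad<.066)&(s.min(-1)>95); rd=(rad>.066)&(rad<.1)&(s[...,2]>110)&(s[...,1]<70)&(np.abs(an-21)<20)
w=s.min(-1)[st]-80
print('stripe',st.sum(),np.median(an[st]),np.average(an[st],weights=w),'red',rd.sum(),np.median(an[rd]),an[rd].min(),an[rd].max())
cv2.imwrite('pics/w3.png',cv2.resize(t['img'][150:250,140:260],None,fx=5,fy=5))
E
```

```text
0.0525394666253466 -159.46058489319205 [0.40910041 0.34546644 0.17112642] [-3.18024    -2.97849838 13.68111646] 0.025227879166903628 40.88578641414642
stripe 53 22.52066259914612 22.363326210652666 red 25 20.653845542466414 17.9683724202561 23.578578311426686
```

View pics/w3.png

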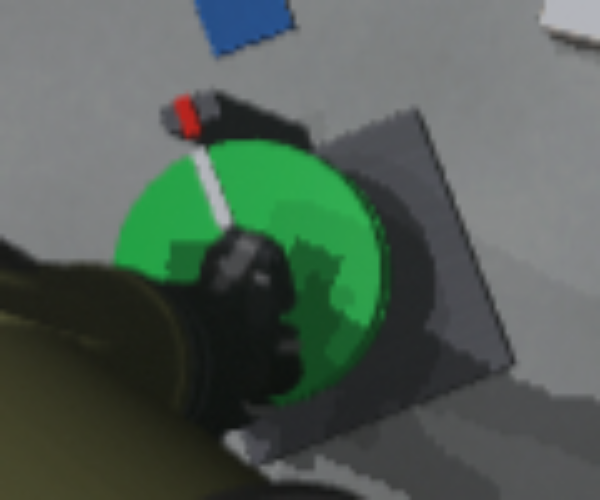

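Stripe reads 22° and the index mark 21°, so the wheel is aligned after the full turn. I'll release and go to the dial.

>>> drive_tool(
  series=[
    {"gripper":0,"x":0,"y":0,"z":0,"turn":0},
    {"gripper":0,"x":0,"y":0,"z":0,"turn":0},
    {"gripper":0,"x":0,"y":0,"z":0,"turn":0},
    {"gripper":0,"x":0,"y":0,"z":0,"turn":0},
    {"gripper":0,"x":0,"y":0,"z":-0.1,"turn":0},
  ],
)

```text
time_s: 10.7
tcp_pos: [0.408, 0.3438, 0.1914]
orientation: [0.845, 0.535, -0.004, 0.001]
ft_force: [0.8, -0.4, 0.1]
finger_gap: 0.0832
gripper_force: 0.0
```

>>> drive_tool(
  series=[
    {"gripper":0,"x":0,"y":0,"z":-0.1,"turn":0},
    {"gripper":0,"x":0,"y":0,"z":-0.2,"turn":0},
    {"gripper":0,"x":0,"y":0,"z":-0.3,"turn":0},
    {"gripper":0,"x":0,"y":0,"z":-0.36,"turn":0},
    {"gripper":0,"x":0,"y":0,"z":-0.36,"turn":0},
  ],
)

```text
time_s: 11.12
tcp_pos: [0.4101, 0.3474, 0.2882]
orientation: [0.845, 0.535, 0.003, -0.0]
ft_force: [0.3, 0.9, 0.6]
finger_gap: 0.0854
gripper_force: 0.0
```

```bash
python3 -c "
from p import *
plan([(.651,.1459,.22,-27.3)],step=.16)"
```

```text
at [0.4101 0.3474 0.2882] -25.26 j7 -1.46 t 11.12 gap 0.0854
x -0.106 y 0.405 z 0.091 turn 0.0038
x -0.101 y 0.406 z 0.091 turn 0.0038
x -0.096 y 0.407 z 0.091 turn 0.0038
--
```

>>> drive_tool(
  series=[
    {"gripper":0,"x":-0.106,"y":0.405,"z":0.09,"turn":0.004},
    {"gripper":0,"x":-0.106,"y":0.405,"z":0.09,"turn":0.004},
    {"gripper":0,"x":-0.106,"y":0.405,"z":0.09,"turn":0.004},
    {"gripper":0,"x":-0.209,"y":0.81,"z":0.18,"turn":0.008},
    {"gripper":0,"x":-0.209,"y":0.81,"z":0.18,"turn":0.008},
  ],
)

```text
time_s: 11.53
tcp_pos: [0.5528, 0.2264, 0.2439]
orientation: [0.851, 0.525, -0.0, -0.0]
ft_force: [0.7, 0.6, -0.2]
finger_gap: 0.0857
gripper_force: 0.0
```

>>> drive_tool(
  series=[
    {"gripper":0,"x":-0.16,"y":0.6,"z":0.135,"turn":0.004},
    {"gripper":0,"x":-0.16,"y":0.6,"z":0.135,"turn":0.004},
    {"gripper":0,"x":-0.16,"y":0.6,"z":0.135,"turn":0.004},
    {"gripper":0,"x":-0.16,"y":0.6,"z":0.135,"turn":0.004},
    {"gripper":0,"x":-0.16,"y":0.6,"z":0.135,"turn":0.004},
  ],
)

```text
time_s: 11.95
tcp_pos: [0.6722, 0.1147, 0.2063]
orientation: [0.857, 0.515, -0.003, 0.002]
ft_force: [-0.6, -1.3, -1.0]
finger_gap: 0.0855
gripper_force: 0.0
```

>>> drive_tool(
  series=[
    {"gripper":0,"x":0,"y":0,"z":0,"turn":0},
    {"gripper":0,"x":0,"y":0,"z":0,"turn":0},
    {"gripper":0,"x":0,"y":0,"z":0,"turn":0},
    {"gripper":0,"x":0,"y":0,"z":0,"turn":0},
    {"gripper":0,"x":0,"y":0,"z":0,"turn":0},
  ],
)

```text
time_s: 12.37
tcp_pos: [0.6679, 0.1253, 0.2119]
orientation: [0.854, 0.52, 0.0, 0.0]
ft_force: [0.1, 0.6, -0.0]
finger_gap: 0.0855
gripper_force: 0.0
```

```bash
python3 -c "
from p import *
plan([(.651,.1459,.068,-27.3)],step=.26)"
```

```text
at [0.6679 0.1253 0.2119] -27.3 j7 -1.0 t 12.37 gap 0.0855
x 0.042 y -0.098 z 0.575 turn -0.0000
--
```

>>> drive_tool(
  series=[
    {"gripper":0,"x":0.042,"y":-0.098,"z":0,"turn":0},
    {"gripper":0,"x":0.042,"y":-0.098,"z":0.1,"turn":0},
    {"gripper":0,"x":0.042,"y":-0.098,"z":0.2,"turn":0},
    {"gripper":0,"x":0.042,"y":-0.098,"z":0.3,"turn":0},
    {"gripper":0,"x":0.042,"y":-0.098,"z":0.4,"turn":0},
  ],
)

```text
time_s: 12.78
tcp_pos: [0.6513, 0.1454, 0.111]
orientation: [0.854, 0.52, 0.001, 0.0]
ft_force: [-0.1, -0.0, -0.1]
finger_gap: 0.0855
gripper_force: 0.0
```

>>> drive_tool(
  series=[
    {"gripper":0,"x":0,"y":0,"z":0.1,"turn":0},
    {"gripper":0,"x":0,"y":0,"z":0.175,"turn":0},
    {"gripper":0.3,"x":0,"y":0,"z":0.175,"turn":0},
    {"gripper":0.5,"x":0,"y":0,"z":0.175,"turn":0},
    {"gripper":0.6,"x":0,"y":0,"z":0.175,"turn":0},
  ],
)

```text
time_s: 13.2
tcp_pos: [0.6522, 0.1455, 0.0691]
orientation: [0.854, 0.52, 0.001, 0.0]
ft_force: [0.1, 0.1, 1.1]
finger_gap: 0.0515
gripper_force: 0.0
```

>>> drive_tool(
  series=[
    {"gripper":1,"x":0,"y":0,"z":0,"turn":0},
    {"gripper":1,"x":0,"y":0,"z":0,"turn":0},
    {"gripper":1,"x":0,"y":0,"z":0,"turn":0},
    {"gripper":1,"x":0,"y":0,"z":0,"turn":0},
    {"gripper":1,"x":0,"y":0,"z":0,"turn":0},
  ],
)

```text
time_s: 13.62
tcp_pos: [0.6509, 0.1457, 0.0692]
orientation: [0.854, 0.52, 0.0, -0.0]
ft_force: [-5.4, 1.5, 7.8]
finger_gap: 0.0152
gripper_force: 40.5
```

```bash
python3 -c "
from p import *
plan([])"
```

```text
at [0.6509 0.1457 0.0692] -27.37 j7 -1.12 t 13.62 gap 0.0152
```

>>> drive_tool(
  series=[
    {"gripper":1,"x":0,"y":0,"z":0,"turn":0.03},
    {"gripper":1,"x":0,"y":0,"z":0,"turn":0.06},
    {"gripper":1,"x":0,"y":0,"z":0,"turn":0.09},
    {"gripper":1,"x":0,"y":0,"z":0,"turn":0.12},
    {"gripper":1,"x":0,"y":0,"z":0,"turn":0.15},
  ],
)

```text
time_s: 14.03
tcp_pos: [0.651, 0.1456, 0.0692]
orientation: [0.953, 0.304, 0.0, -0.0]
ft_force: [-5.2, 0.9, 7.4]
finger_gap: 0.0152
gripper_force: 40.4
```

>>> drive_tool(
  series=[
    {"gripper":1,"x":0,"y":0,"z":0,"turn":0.03},
    {"gripper":1,"x":0,"y":0,"z":0,"turn":0.06},
    {"gripper":1,"x":0,"y":0,"z":0,"turn":0.09},
    {"gripper":1,"x":0,"y":0,"z":0,"turn":0.12},
    {"gripper":1,"x":0,"y":0,"z":0,"turn":0.15},
  ],
)

```text
time_s: 14.45
tcp_pos: [0.6509, 0.1455, 0.0691]
orientation: [0.997, 0.073, -0.0, -0.0]
ft_force: [-5.5, 0.1, 7.2]
finger_gap: 0.015
gripper_force: 40.4
```

>>> drive_tool(
  series=[
    {"gripper":1,"x":0,"y":0,"z":0,"turn":0.03},
    {"gripper":1,"x":0,"y":0,"z":0,"turn":0.06},
    {"gripper":1,"x":0,"y":0,"z":0,"turn":0.09},
    {"gripper":1,"x":0,"y":0,"z":0,"turn":0.12},
    {"gripper":1,"x":0,"y":0,"z":0,"turn":0.15},
  ],
)

```text
time_s: 14.87
tcp_pos: [0.6509, 0.1455, 0.0692]
orientation: [0.987, -0.162, -0.0, -0.0]
ft_force: [-5.3, 1.2, 7.4]
finger_gap: 0.0155
gripper_force: 40.5
```

>>> drive_tool(
  series=[
    {"gripper":1,"x":0,"y":0,"z":0,"turn":0.03},
    {"gripper":1,"x":0,"y":0,"z":0,"turn":0.06},
    {"gripper":1,"x":0,"y":0,"z":0,"turn":0.07},
    {"gripper":1,"x":0,"y":0,"z":0,"turn":0.07},
    {"gripper":1,"x":0,"y":0,"z":0,"turn":0.07},
  ],
)

```text
time_s: 15.28
tcp_pos: [0.6509, 0.1454, 0.0692]
orientation: [0.964, -0.267, -0.0, -0.0]
ft_force: [-4.3, 0.0, 7.5]
finger_gap: 0.0152
gripper_force: 40.6
```

```bash
python3 -c "
from p import *
plan([])"
```

```text
at [0.6509 0.1454 0.0692] -120.99 j7 -2.42 t 15.28 gap 0.0152
```

Release, lift, then back away so the camera sees the dial and the axles.

>>> drive_tool(
  series=[
    {"gripper":0,"x":0,"y":0,"z":0,"turn":0},
    {"gripper":0,"x":0,"y":0,"z":0,"turn":0},
    {"gripper":0,"x":0,"y":0,"z":0,"turn":0},
    {"gripper":0,"x":0,"y":0,"z":0,"turn":0},
    {"gripper":0,"x":0,"y":0,"z":-0.08,"turn":0},
  ],
)

```text
time_s: 15.7
tcp_pos: [0.6493, 0.144, 0.0839]
orientation: [0.964, -0.267, -0.003, 0.002]
ft_force: [0.7, -0.5, 1.0]
finger_gap: 0.0747
gripper_force: 0.0
```

>>> drive_tool(
  series=[
    {"gripper":0,"x":0,"y":0,"z":-0.1,"turn":0},
    {"gripper":0,"x":0,"y":0,"z":-0.25,"turn":0},
    {"gripper":0,"x":0,"y":0,"z":-0.4,"turn":0},
    {"gripper":0,"x":0,"y":0,"z":-0.5,"turn":0},
    {"gripper":0,"x":0,"y":0,"z":-0.5,"turn":0},
  ],
)

```text
time_s: 16.12
tcp_pos: [0.6545, 0.1453, 0.2193]
orientation: [0.964, -0.268, 0.005, -0.003]
ft_force: [1.4, 0.5, 0.1]
finger_gap: 0.0854
gripper_force: 0.0
```

```bash
python3 -c "
from p import *
plan([(.58,-.02,.24,-100),(.55,-.25,.24,-90)],step=.19)"
```

```text
at [0.6545 0.1453 0.2193] -121.03 j7 -2.41 t 16.12 gap 0.0854
x 0.085 y 0.720 z -0.083 turn -0.1168
--
x 0.021 y 0.463 z -0.000 turn -0.0278
x -0.020 y 0.463 z -0.000 turn -0.0278
--
```

>>> drive_tool(
  series=[
    {"gripper":0,"x":0.085,"y":0.72,"z":-0.083,"turn":-0.117},
    {"gripper":0,"x":0.085,"y":0.72,"z":-0.083,"turn":-0.117},
    {"gripper":0,"x":0.085,"y":0.72,"z":-0.083,"turn":-0.117},
    {"gripper":0,"x":0.085,"y":0.72,"z":-0.083,"turn":-0.117},
    {"gripper":0,"x":0.085,"y":0.72,"z":-0.083,"turn":-0.117},
  ],
)

```text
time_s: 16.53
tcp_pos: [0.5747, -0.0277, 0.2335]
orientation: [0.996, -0.09, -0.0, 0.002]
ft_force: [0.2, -0.5, 0.2]
finger_gap: 0.0854
gripper_force: 0.0
```

>>> drive_tool(
  series=[
    {"gripper":0,"x":-0.1,"y":0.75,"z":0,"turn":-0.055},
    {"gripper":0,"x":-0.1,"y":0.75,"z":0,"turn":-0.055},
    {"gripper":0,"x":-0.1,"y":0.75,"z":0,"turn":-0.055},
    {"gripper":0,"x":-0.1,"y":0.75,"z":0,"turn":-0.055},
    {"gripper":0,"x":-0.1,"y":0.75,"z":0,"turn":-0.055},
  ],
)

```text
time_s: 16.95
tcp_pos: [0.5175, -0.2066, 0.2328]
orientation: [1.0, -0.003, -0.001, 0.001]
ft_force: [0.4, -0.7, -0.4]
finger_gap: 0.0854
gripper_force: 0.0
```

>>> drive_tool(
  series=[
    {"gripper":0,"x":-0.35,"y":0.7,"z":0,"turn":0},
    {"gripper":0,"x":-0.35,"y":0.7,"z":0,"turn":0},
    {"gripper":0,"x":-0.35,"y":0.7,"z":0,"turn":0},
    {"gripper":0,"x":-0.35,"y":0.7,"z":0,"turn":0},
    {"gripper":0,"x":-0.35,"y":0.7,"z":0,"turn":0},
  ],
)

```text
time_s: 17.37
tcp_pos: [0.4293, -0.3798, 0.2328]
orientation: [1.0, -0.002, -0.001, 0.001]
ft_force: [0.3, -0.8, -0.4]
finger_gap: 0.0855
gripper_force: 0.0
```

>>> drive_tool(
  series=[
    {"gripper":0,"x":-0.5,"y":0.5,"z":0,"turn":0},
    {"gripper":0,"x":-0.5,"y":0.5,"z":0,"turn":0},
    {"gripper":0,"x":-0.5,"y":0.5,"z":0,"turn":0},
    {"gripper":0,"x":-0.5,"y":0.5,"z":0,"turn":0},
    {"gripper":0,"x":-0.5,"y":0.5,"z":0,"turn":0},
  ],
)

```text
time_s: 17.78
tcp_pos: [0.2996, -0.5062, 0.2326]
orientation: [1.0, -0.005, -0.002, 0.001]
ft_force: [-1.0, -1.2, 1.1]
finger_gap: 0.0854
gripper_force: 0.0
```

```bash
python3 -c "
from p import *
plan([])
import m2
from m import *
near=lambda x,y,r:np.hypot(C[...,0]-x,C[...,1]-y)<r
print('bar',rect(near(.651,.146,.05)&(Z>.09)&(Z<.105)&(t['depth']>.2)))
save(t,'t1.png')"
```

```text
at [ 0.2996 -0.5062  0.2326] -90.59 j7 -0.64 t 17.78 gap 0.0854
rack_short 0.82 [ 0.4901 -0.3988] [167.8 194.7] 94.2 2860 [ 0.4875 -0.3926  0.0153] [153. 148. 147.]
rack_short 0.82 [ 0.486  -0.3943] [136.1 157. ] 90.7 267 [ 0.4913 -0.396   0.0429] [122. 118. 117.]
rack_long 0.73 [ 0.6793 -0.1249] [189.6 211.9] 5.9 3636 [ 0.6752 -0.1252  0.0153] [149. 144. 143.]
rack_long 0.73 [ 0.6718 -0.1259] [155.  178.1] 6.5 307 [ 0.6757 -0.1259  0.043 ] [122. 118. 118.]
rack_long 0.47 [0.6551 0.1469] [90.1 92. ] 178.8 506 [0.6535 0.146  0.0522] [60. 61. 59.]
rack_long 0.47 [0.6551 0.1469] [90.1 92. ] 178.8 506 [0.6535 0.146  0.0522] [60. 61. 59.]
short_a 0.82 [ 0.4365 -0.2506] [21.3 97.4] 2.7 237 [ 0.4358 -0.2487  0.0186] [128. 129. 131.]
short_a 0.72 [0.4604 0.3627] [ 66.2 151.5] 172.0 30 [0.4443 0.3582 0.0164] [38. 46. 33.]
short_a 0.57 [ 0.4447 -0.0482] [21.4 94.7] 8.3 232 [ 0.444  -0.0477  0.0188] [134. 131. 130.]
long_a 0.85 [0.2431 0.3287] [ 20.7 136.9] 30.1 346 [0.2454 0.3281 0.0187] [ 10. 138. 148.]
long_a 0.76 [0.4669 0.1389] [ 22.8 140.4] 11.9 368 [0.465  0.1373 0.0184] [126. 127. 127.]
[... 154 characters left out ...]
21 0.0377 0.0181] [128. 126. 125.]
wheel 458.54010009765625 364.3105163574219 68.08645629882812 0.15254008899180765
knob top [0.41034607 0.34490417] [0.39861221 0.33268727 0.19900595] [0.42245309 0.35769114 0.20987653] 96
hub z [(0.004, np.float64(0.1649)), (0.008, np.float64(0.165)), (0.012, np.float64(0.1633)), (0.016, np.float64(0.1595)), (0.02, np.float64(0.1595)), (0.024, np.float64(0.1598)), (0.028, np.float64(0.1561)), (0.032, np.float64(0.1567))]
stripe -37.23986185549568 0.04529517400283993
red 20.8574439153588 0.08535316249849458
knob -158.06678061274852 0.05195450599825657
bar (array([0.6518371, 0.145285 ]), array([16.6, 60.8], dtype=float32), np.float32(149.31718), np.int64(140))
```

View pics/t1.png

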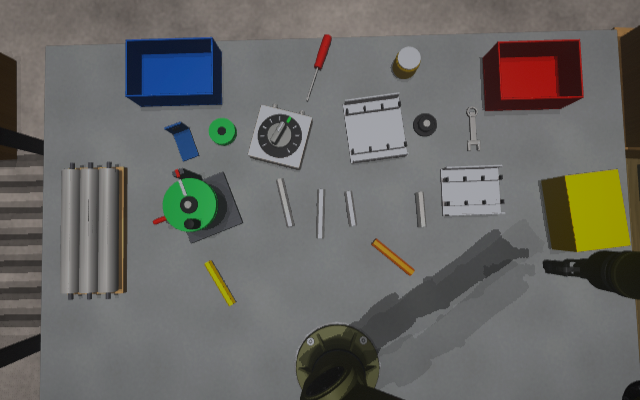

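The wheel knob reads 201.9° against a target of 201.2°, and the dial bar is at -30.7° against -30.9°, so both are set. Next is the short axle at (421,209). I'll refine the rack positions in the same step.

```bash
python3 -c "
from p import *
plan([(.437,-.2495,.14,-87.3)],step=.15)
from m import *
ok=t['depth']>.2
for c,yaw in (((.486,-.3943),.7),((.6718,-.1259),6.5)):
    a=np.radians(yaw);d=C[...,:2]-np.array(c);lx=d@[np.cos(a),np.sin(a)];ly=d@[-np.sin(a),np.cos(a)]
    m=ok&(abs(lx)<.1)&(abs(ly)<.09)&(Z>.02)&(Z<.06)&(img.max(-1)<70)
    n,lab,st,ce=cv2.connectedComponentsWithStats(m.astype(np.uint8))
    for i in range(1,n): print(st[i,4],lx[lab==i].mean().round(4),ly[lab==i].mean().round(4),Z[lab==i].mean().round(3))
"
```

```text
at [ 0.3085 -0.4996  0.2329] -89.96 j7 -0.64 t 18.03 gap 0.0852
x 0.257 y -0.500 z 0.186 turn -0.0074
x 0.269 y -0.494 z 0.186 turn -0.0074
--
4 0.0637 -0.0674 0.021
2 0.0651 0.0769 0.029
1 0.0637 0.0109 0.022
1 0.0636 0.0049 0.021
1 0.0633 -0.0066 0.02
17 0.033 -0.0742 0.037
12 0.0325 0.0265 0.036
13 0.0321 -0.0241 0.035
14 0.032 0.0765 0.033
10 -0.035 0.0261 0.038
11 -0.0352 -0.0234 0.038
15 -0.0356 -0.0731 0.037
15 -0.0354 0.0762 0.035
3 -0.0677 0.0777 0.031
76 0.084 -0.001 0.028
13 0.0559 -0.0744 0.037
11 0.0553 -0.024 0.038
8 0.0537 0.0249 0.036
12 0.0552 0.0758 0.035
1 0.0508 -0.0158 0.021
1 0.0513 0.0479 0.02
13 -0.0597 -0.074 0.037
8 -0.06 -0.0239 0.037
11 -0.0606 0.0262 0.033
8 -0.0611 0.0754 0.038
1 -0.088 -0.0642 0.023
1 -0.0884 -0.0236 0.024
1 -0.0883 -0.0036 0.023
1 -0.0886 0.0399 0.026
1 -0.0886 0.0336 0.021
```

>>> drive_tool(
  series=[
    {"gripper":0,"x":0.13,"y":-0.25,"z":0.09,"turn":-0.0075},
    {"gripper":0,"x":0.257,"y":-0.5,"z":0.18,"turn":-0.015},
    {"gripper":0,"x":0.36,"y":-0.7,"z":0.26,"turn":-0.015},
    {"gripper":0,"x":0.45,"y":-0.86,"z":0.32,"turn":-0.015},
    {"gripper":0,"x":0.5,"y":-0.95,"z":0.35,"turn":-0.015},
  ],
)

```text
time_s: 18.5
tcp_pos: [0.4006, -0.3221, 0.1682]
orientation: [1.0, 0.024, 0.0, -0.0]
ft_force: [1.2, 0.1, 0.2]
finger_gap: 0.0853
gripper_force: 0.0
```

>>> drive_tool(
  series=[
    {"gripper":0,"x":0.02,"y":-0.036,"z":0.02,"turn":0},
    {"gripper":0,"x":0.026,"y":-0.044,"z":0.022,"turn":0},
    {"gripper":0,"x":0.026,"y":-0.044,"z":0.022,"turn":0},
    {"gripper":0,"x":0.026,"y":-0.044,"z":0.022,"turn":0},
    {"gripper":0,"x":0.026,"y":-0.044,"z":0.022,"turn":0},
  ],
  newtons=60,
)

```text
time_s: 18.92
tcp_pos: [0.4048, -0.3154, 0.1635]
orientation: [1.0, 0.022, 0.0, 0.001]
ft_force: [0.2, -0.3, -0.6]
finger_gap: 0.0855
gripper_force: 0.0
```

```bash
python3 -c "
from p import *
plan([(.437,-.2495,.002,-87.3)],step=.25)"
```

```text
at [ 0.4048 -0.3154  0.1635] -87.45 j7 -1.0 t 18.92 gap 0.0855
x 0.141 y -0.258 z 0.646 turn -0.0008
--
```

>>> drive_tool(
  series=[
    {"gripper":0,"x":0.07,"y":-0.13,"z":0,"turn":0},
    {"gripper":0,"x":0.141,"y":-0.258,"z":0,"turn":0},
    {"gripper":0,"x":0.141,"y":-0.258,"z":0.14,"turn":0},
    {"gripper":0,"x":0.141,"y":-0.258,"z":0.28,"turn":0},
    {"gripper":0,"x":0.141,"y":-0.258,"z":0.4,"turn":0},
  ],
)

```text
time_s: 19.33
tcp_pos: [0.4375, -0.2489, 0.0623]
orientation: [1.0, 0.023, 0.001, 0.001]
ft_force: [-0.4, -0.6, -0.4]
finger_gap: 0.0854
gripper_force: 0.0
```

>>> drive_tool(
  series=[
    {"gripper":0,"x":0,"y":0,"z":0.1,"turn":0},
    {"gripper":0,"x":0,"y":0,"z":0.18,"turn":0},
    {"gripper":0,"x":0,"y":0,"z":0.23,"turn":0},
    {"gripper":0,"x":0,"y":0,"z":0.246,"turn":0},
    {"gripper":0,"x":0,"y":0,"z":0.246,"turn":0},
  ],
)

```text
time_s: 19.75
tcp_pos: [0.4366, -0.2489, 0.0008]
orientation: [1.0, 0.022, -0.001, -0.0]
ft_force: [-0.3, 0.7, 1.8]
finger_gap: 0.0858
gripper_force: 0.0
```

>>> drive_tool(
  series=[
    {"gripper":0.4,"x":0,"y":0,"z":0,"turn":0},
    {"gripper":0.6,"x":0,"y":0,"z":0,"turn":0},
    {"gripper":1,"x":0,"y":0,"z":0,"turn":0},
    {"gripper":1,"x":0,"y":0,"z":0,"turn":0},
    {"gripper":1,"x":0,"y":0,"z":0,"turn":0},
  ],
)

```text
time_s: 20.17
tcp_pos: [0.4377, -0.2482, 0.0022]
orientation: [1.0, 0.023, 0.001, 0.0]
ft_force: [-1.1, -5.2, 4.1]
finger_gap: 0.0257
gripper_force: 3.5
```

>>> drive_tool(
  series=[
    {"gripper":1,"x":0,"y":0,"z":0,"turn":0},
    {"gripper":1,"x":0,"y":0,"z":0,"turn":0},
    {"gripper":1,"x":0,"y":0,"z":-0.1,"turn":0},
    {"gripper":1,"x":0,"y":0,"z":-0.25,"turn":0},
    {"gripper":1,"x":0,"y":0,"z":-0.35,"turn":0},
  ],
)

```text
time_s: 20.58
tcp_pos: [0.4372, -0.2477, 0.0908]
orientation: [1.0, 0.023, -0.0, -0.0]
ft_force: [1.2, -0.8, -2.5]
finger_gap: 0.02
gripper_force: 60.1
```

```bash
python3 -c "
from p import *
plan([(.4851,-.443,.105,-89.3)],step=.25)"
```

```text
at [ 0.4372 -0.2477  0.0908] -87.34 j7 -1.18 t 20.58 gap 0.02
x 0.155 y 0.789 z -0.057 turn 0.0109
--
```

>>> drive_tool(
  series=[
    {"gripper":1,"x":0.03,"y":0.12,"z":-0.02,"turn":0.011},
    {"gripper":1,"x":0.06,"y":0.27,"z":-0.04,"turn":0.011},
    {"gripper":1,"x":0.09,"y":0.42,"z":-0.06,"turn":0.011},
    {"gripper":1,"x":0.12,"y":0.56,"z":-0.06,"turn":0.011},
    {"gripper":1,"x":0.14,"y":0.68,"z":-0.06,"turn":0.011},
  ],
)

```text
time_s: 21.0
tcp_pos: [0.4802, -0.4188, 0.1044]
orientation: [1.0, 0.005, 0.0, 0.001]
ft_force: [0.9, -0.4, -3.4]
finger_gap: 0.0202
gripper_force: 60.1
```

>>> drive_tool(
  series=[
    {"gripper":1,"x":0.008,"y":0.07,"z":0,"turn":0},
    {"gripper":1,"x":0.015,"y":0.105,"z":0,"turn":0},
    {"gripper":1,"x":0.015,"y":0.109,"z":0,"turn":0},
    {"gripper":1,"x":0.015,"y":0.109,"z":0,"turn":0},
    {"gripper":1,"x":0.015,"y":0.109,"z":0,"turn":0},
  ],
)

```text
time_s: 21.42
tcp_pos: [0.4844, -0.4411, 0.1038]
orientation: [1.0, 0.007, -0.0, -0.001]
ft_force: [0.2, 0.2, -2.5]
finger_gap: 0.0201
gripper_force: 60.1
```

Run:
```python
from p import *
plan([(.4851,-.443,.038,-89.3)],step=.25)
d=camera('side');C=cloud(d);p=readout.read_state()['tcp_pos'];u,v=proj(d,p).astype(int)
cv2.imwrite('pics/g1.png',cv2.resize(d['img'][v-45:v+35,u-50:u+50],None,fx=7,fy=7))
```

```text
at [ 0.4844 -0.4411  0.1038] -89.23 j7 -0.95 t 21.42 gap 0.0201
x 0.003 y 0.008 z 0.263 turn 0.0004
--
```

View pics/g1.png

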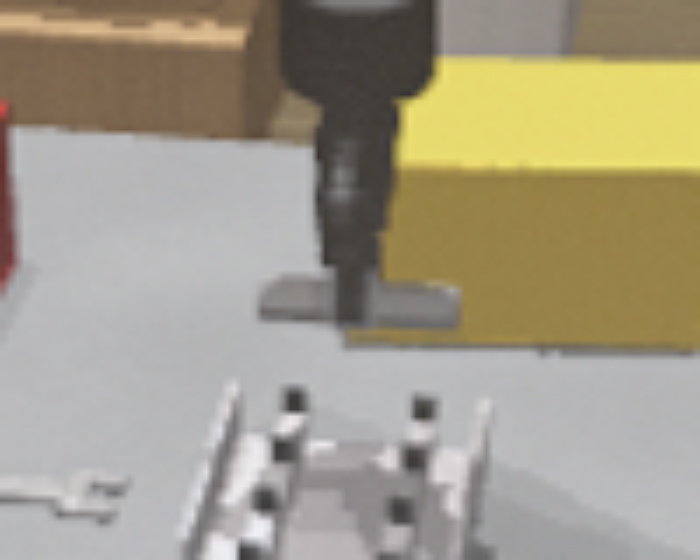

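The axle at about (360,302) in the crop is level and held near its middle, above the far slot of the short rack. Lowering it now.

>>> drive_tool(
  series=[
    {"gripper":1,"x":0.003,"y":0.008,"z":0.08,"turn":0},
    {"gripper":1,"x":0.003,"y":0.008,"z":0.16,"turn":0},
    {"gripper":1,"x":0.003,"y":0.008,"z":0.22,"turn":0},
    {"gripper":1,"x":0.003,"y":0.008,"z":0.25,"turn":0},
    {"gripper":1,"x":0.003,"y":0.008,"z":0.26,"turn":0},
  ],
)

```text
time_s: 21.88
tcp_pos: [0.4846, -0.4435, 0.0378]
orientation: [1.0, 0.007, -0.001, -0.001]
ft_force: [-0.5, -0.3, -1.7]
finger_gap: 0.02
gripper_force: 60.1
```

>>> drive_tool(
  series=[
    {"gripper":1,"x":0,"y":0,"z":0.005,"turn":0},
    {"gripper":1,"x":0,"y":0,"z":0.01,"turn":0},
    {"gripper":1,"x":0,"y":0,"z":0.01,"turn":0},
  ],
)

```text
time_s: 22.13
tcp_pos: [0.4855, -0.4455, 0.0374]
orientation: [1.0, 0.006, 0.001, 0.0]
ft_force: [0.6, 0.5, -1.7]
finger_gap: 0.0204
gripper_force: 60.1
```

>>> drive_tool(
  series=[
    {"gripper":1,"x":0,"y":0,"z":0.008,"turn":0},
    {"gripper":1,"x":0,"y":0,"z":0.008,"turn":0},
  ],
)

```text
time_s: 22.3
tcp_pos: [0.4852, -0.4455, 0.0349]
orientation: [1.0, 0.006, 0.0, 0.0]
ft_force: [-0.2, -0.2, -2.4]
finger_gap: 0.02
gripper_force: 60.1
```

>>> drive_tool(
  series=[
    {"gripper":1,"x":0,"y":0.004,"z":0.008,"turn":0},
    {"gripper":1,"x":0,"y":0.004,"z":0.008,"turn":0},
    {"gripper":1,"x":0,"y":0.004,"z":0.008,"turn":0},
  ],
)

```text
time_s: 22.55
tcp_pos: [0.4851, -0.4466, 0.0326]
orientation: [1.0, 0.006, 0.0, 0.0]
ft_force: [0.3, -0.2, -1.2]
finger_gap: 0.0202
gripper_force: 60.2
```

>>> drive_tool(
  series=[
    {"gripper":1,"x":0,"y":0,"z":0.006,"turn":0},
    {"gripper":1,"x":0,"y":0,"z":0.006,"turn":0},
    {"gripper":1,"x":0,"y":0,"z":0.006,"turn":0},
  ],
)

```text
time_s: 22.8
tcp_pos: [0.4852, -0.4466, 0.0325]
orientation: [1.0, 0.006, 0.0, 0.0]
ft_force: [-3.3, 2.4, 8.2]
finger_gap: 0.0202
gripper_force: 61.2
```

>>> drive_tool(
  series=[
    {"gripper":0.5,"x":0,"y":0,"z":0,"turn":0},
    {"gripper":0.5,"x":0,"y":0,"z":0,"turn":0},
    {"gripper":0.5,"x":0,"y":0,"z":0,"turn":0},
    {"gripper":0.5,"x":0,"y":0,"z":-0.06,"turn":0},
    {"gripper":0.5,"x":0,"y":0,"z":-0.16,"turn":0},
  ],
)

```text
time_s: 23.22
tcp_pos: [0.4835, -0.4451, 0.0685]
orientation: [1.0, 0.006, -0.002, -0.002]
ft_force: [0.3, -0.1, -0.1]
finger_gap: 0.0429
gripper_force: 0.0
```

>>> drive_tool(
  series=[
    {"gripper":0,"x":0,"y":0,"z":-0.16,"turn":0},
    {"gripper":0,"x":0,"y":0,"z":-0.3,"turn":0},
    {"gripper":0,"x":0,"y":0,"z":-0.3,"turn":0},
    {"gripper":0,"x":0,"y":0,"z":-0.3,"turn":0},
  ],
)

```text
time_s: 23.55
tcp_pos: [0.4862, -0.4473, 0.1486]
orientation: [1.0, 0.006, 0.002, 0.002]
ft_force: [-0.4, -0.6, -1.0]
finger_gap: 0.0854
gripper_force: 0.0
```

```bash
python3 -c "
from p import *
plan([(.47,-.24,.15,-84),(.4445,-.048,.13,-81.7)],step=.18)
d=camera('top');save(d,'t2.png')
for n in ('short_a','long_a'):
  for r in spotter.landmark_of(d,n): print(n,round(r['confidence'],2),world(d,*r['at'],z=.01).round(4))
C=cloud(d);Z=C[...,2];m=(abs(C[...,0]-.4845)<.06)&(abs(C[...,1]+.443)<.02)&(Z>.046)&(Z<.065);q=C[m]
print(len(q),q.mean(0) if len(q) else '',q.min(0),q.max(0))
"
```

```text
at [ 0.4862 -0.4473  0.1486] -89.34 j7 -0.94 t 23.55 gap 0.0854
x -0.028 y -0.415 z -0.003 turn -0.0148
x -0.008 y -0.416 z -0.003 turn -0.0148
--
x -0.011 y -0.387 z 0.040 turn -0.0064
x -0.003 y -0.387 z 0.040 turn -0.0064
--
short_a 0.73 [ 0.4404 -0.0488  0.01  ]
short_a 0.53 [ 0.4839 -0.4501  0.01  ]
short_a 0.45 [ 0.666  -0.1265  0.01  ]
short_a 0.36 [0.675  0.1574 0.01  ]
long_a 0.94 [0.4702 0.1317 0.01  ]
long_a 0.8 [0.2393 0.3406 0.01  ]
long_a 0.6 [0.4351 0.0265 0.01  ]
long_a 0.57 [ 0.3096 -0.1686  0.01  ]
191 [ 0.48170904 -0.44324707  0.04940676] [ 0.43556361 -0.45425617  0.04607425] [ 0.53305711 -0.43350599  0.0539961 ]
```

The short axle is seated, with its top at 0.049 and its axis at y = -0.443. On to the second short one.

>>> drive_tool(
  series=[
    {"gripper":0,"x":-0.028,"y":-0.14,"z":0,"turn":-0.01},
    {"gripper":0,"x":-0.028,"y":-0.3,"z":0,"turn":-0.02},
    {"gripper":0,"x":-0.04,"y":-0.46,"z":0,"turn":-0.03},
    {"gripper":0,"x":-0.04,"y":-0.62,"z":0,"turn":-0.042},
    {"gripper":0,"x":-0.04,"y":-0.78,"z":0,"turn":-0.042},
  ],
)

```text
time_s: 24.12
tcp_pos: [0.4714, -0.2495, 0.1445]
orientation: [0.997, 0.073, -0.001, -0.001]
ft_force: [1.3, 0.3, -0.2]
finger_gap: 0.0854
gripper_force: 0.0
```

>>> drive_tool(
  series=[
    {"gripper":0,"x":0.05,"y":-0.16,"z":0.02,"turn":0},
    {"gripper":0,"x":0.06,"y":-0.32,"z":0.04,"turn":0},
    {"gripper":0,"x":0.06,"y":-0.46,"z":0.08,"turn":0},
    {"gripper":0,"x":0.06,"y":-0.58,"z":0.08,"turn":0},
    {"gripper":0,"x":0.05,"y":-0.7,"z":0.08,"turn":0},
  ],
)

```text
time_s: 24.53
tcp_pos: [0.4587, -0.0744, 0.1244]
orientation: [0.997, 0.072, -0.002, -0.001]
ft_force: [-0.1, -0.9, 0.0]
finger_gap: 0.0853
gripper_force: 0.0
```

>>> drive_tool(
  series=[
    {"gripper":0,"x":0,"y":-0.08,"z":0,"turn":0},
    {"gripper":0,"x":0,"y":-0.1,"z":0,"turn":0},
    {"gripper":0,"x":0,"y":-0.1,"z":0,"turn":0},
    {"gripper":0,"x":0,"y":-0.1,"z":0,"turn":0},
    {"gripper":0,"x":0,"y":-0.1,"z":0,"turn":0},
  ],
)

```text
time_s: 24.95
tcp_pos: [0.4565, -0.0533, 0.1256]
orientation: [0.997, 0.071, -0.0, 0.0]
ft_force: [-0.5, 0.5, 0.1]
finger_gap: 0.0853
gripper_force: 0.0
```

```bash
python3 -c "
from p import *
plan([(.4445,-.048,.002,-81.7)],step=.25)"
```

```text
at [ 0.4565 -0.0533  0.1256] -81.89 j7 -1.5 t 24.95 gap 0.0853
x -0.045 y -0.028 z 0.494 turn -0.0010
--
```

>>> drive_tool(
  series=[
    {"gripper":0,"x":-0.045,"y":-0.028,"z":0.03,"turn":0},
    {"gripper":0,"x":-0.045,"y":-0.028,"z":0.14,"turn":0},
    {"gripper":0,"x":-0.045,"y":-0.028,"z":0.26,"turn":0},
    {"gripper":0,"x":-0.045,"y":-0.028,"z":0.36,"turn":0},
    {"gripper":0,"x":-0.045,"y":-0.028,"z":0.44,"turn":0},
  ],
)

```text
time_s: 25.37
tcp_pos: [0.444, -0.0481, 0.0143]
orientation: [0.998, 0.07, -0.0, 0.0]
ft_force: [-0.4, -0.3, -0.6]
finger_gap: 0.0855
gripper_force: 0.0
```

>>> drive_tool(
  series=[
    {"gripper":0.2,"x":0,"y":0,"z":0.03,"turn":0},
    {"gripper":0.4,"x":0,"y":0,"z":0.054,"turn":0},
    {"gripper":0.6,"x":0,"y":0,"z":0.054,"turn":0},
    {"gripper":1,"x":0,"y":0,"z":0.054,"turn":0},
    {"gripper":1,"x":0,"y":0,"z":0.054,"turn":0},
  ],
)

```text
time_s: 25.78
tcp_pos: [0.4451, -0.0469, 0.0035]
orientation: [0.997, 0.071, 0.001, 0.0]
ft_force: [0.3, -2.9, 0.6]
finger_gap: 0.0257
gripper_force: 1.0
```

>>> drive_tool(
  series=[
    {"gripper":1,"x":0,"y":0,"z":0,"turn":0},
    {"gripper":1,"x":0,"y":0,"z":0,"turn":0},
    {"gripper":1,"x":0,"y":0,"z":0,"turn":0},
    {"gripper":1,"x":0,"y":0,"z":-0.1,"turn":0},
    {"gripper":1,"x":0,"y":0,"z":-0.25,"turn":0},
  ],
)

```text
time_s: 26.2
tcp_pos: [0.4424, -0.0462, 0.0641]
orientation: [0.997, 0.072, -0.003, -0.0]
ft_force: [1.2, -0.3, -3.2]
finger_gap: 0.02
gripper_force: 60.1
```

>>> drive_tool(
  series=[
    {"gripper":1,"x":0,"y":0,"z":-0.1,"turn":0},
    {"gripper":1,"x":0,"y":0,"z":-0.14,"turn":0},
    {"gripper":1,"x":0,"y":0,"z":-0.14,"turn":0},
  ],
)

```text
time_s: 26.45
tcp_pos: [0.4458, -0.0466, 0.103]
orientation: [0.997, 0.072, 0.003, 0.001]
ft_force: [-0.5, -0.1, -3.1]
finger_gap: 0.02
gripper_force: 60.1
```

```bash
python3 -c "
from p import *
plan([(.4839,-.343,.105,-89.3)],step=.16)"
```

```text
at [ 0.4458 -0.0466  0.103 ] -81.79 j7 -1.54 t 26.45 gap 0.02
x -0.009 y 0.598 z -0.004 turn 0.0209
x 0.030 y 0.597 z -0.004 turn 0.0209
--
```

>>> drive_tool(
  series=[
    {"gripper":1,"x":-0.01,"y":0.13,"z":-0.02,"turn":0.02},
    {"gripper":1,"x":-0.01,"y":0.28,"z":-0.04,"turn":0.042},
    {"gripper":1,"x":0,"y":0.43,"z":-0.04,"turn":0.042},
    {"gripper":1,"x":0.01,"y":0.58,"z":-0.04,"turn":0.042},
    {"gripper":1,"x":0.01,"y":0.73,"z":-0.04,"turn":0.042},
  ],
)

```text
time_s: 26.87
tcp_pos: [0.4729, -0.2281, 0.1093]
orientation: [1.0, 0.006, -0.0, -0.0]
ft_force: [0.4, 0.1, -2.7]
finger_gap: 0.0201
gripper_force: 60.2
```

>>> drive_tool(
  series=[
    {"gripper":1,"x":0.03,"y":0.15,"z":0,"turn":0},
    {"gripper":1,"x":0.05,"y":0.28,"z":0,"turn":0},
    {"gripper":1,"x":0.07,"y":0.38,"z":0,"turn":0},
    {"gripper":1,"x":0.07,"y":0.44,"z":0,"turn":0},
    {"gripper":1,"x":0.07,"y":0.46,"z":0,"turn":0},
  ],
)

```text
time_s: 27.28
tcp_pos: [0.4904, -0.3443, 0.1086]
orientation: [1.0, 0.004, -0.001, 0.0]
ft_force: [-0.5, -0.3, -3.1]
finger_gap: 0.0202
gripper_force: 60.2
```

>>> drive_tool(
  series=[
    {"gripper":1,"x":0,"y":0,"z":0,"turn":0},
    {"gripper":1,"x":0,"y":0,"z":0,"turn":0},
    {"gripper":1,"x":0,"y":0,"z":0,"turn":0},
    {"gripper":1,"x":0,"y":0,"z":0,"turn":0},
  ],
)

```text
time_s: 27.62
tcp_pos: [0.4921, -0.3394, 0.1101]
orientation: [1.0, 0.007, -0.0, -0.0]
ft_force: [-1.0, -0.3, -2.9]
finger_gap: 0.0203
gripper_force: 60.2
```

```bash
python3 -c "
from p import *
plan([(.4839,-.343,.0335,-89.3)],step=.16)"
```

```text
at [ 0.4921 -0.3394  0.1101] -89.19 j7 -1.11 t 27.62 gap 0.0203
x -0.033 y 0.014 z 0.307 turn 0.0006
--
```

>>> drive_tool(
  series=[
    {"gripper":1,"x":-0.033,"y":0.014,"z":0.04,"turn":0},
    {"gripper":1,"x":-0.033,"y":0.014,"z":0.12,"turn":0},
    {"gripper":1,"x":-0.033,"y":0.014,"z":0.2,"turn":0},
    {"gripper":1,"x":-0.033,"y":0.014,"z":0.26,"turn":0},
    {"gripper":1,"x":-0.033,"y":0.014,"z":0.285,"turn":0},
  ],
)

```text
time_s: 28.03
tcp_pos: [0.4828, -0.3432, 0.037]
orientation: [1.0, 0.007, -0.001, -0.001]
ft_force: [0.5, -0.7, -3.2]
finger_gap: 0.0202
gripper_force: 60.2
```

>>> drive_tool(
  series=[
    {"gripper":1,"x":0,"y":0,"z":0.01,"turn":0},
    {"gripper":1,"x":0,"y":0,"z":0.018,"turn":0},
    {"gripper":1,"x":0,"y":0,"z":0.022,"turn":0},
    {"gripper":1,"x":0,"y":0,"z":0.022,"turn":0},
    {"gripper":1,"x":0,"y":0,"z":0.022,"turn":0},
  ],
)

```text
time_s: 28.45
tcp_pos: [0.484, -0.3453, 0.0341]
orientation: [1.0, 0.006, 0.001, 0.0]
ft_force: [-0.7, -1.0, -3.4]
finger_gap: 0.0204
gripper_force: 60.2
```

>>> drive_tool(
  series=[
    {"gripper":1,"x":0,"y":-0.004,"z":0.006,"turn":0},
    {"gripper":1,"x":0,"y":-0.004,"z":0.006,"turn":0},
  ],
)

```text
time_s: 28.62
tcp_pos: [0.4841, -0.3453, 0.0338]
orientation: [1.0, 0.005, 0.001, 0.001]
ft_force: [-2.4, -0.3, 10.5]
finger_gap: 0.0199
gripper_force: 61.4
```

>>> drive_tool(
  series=[
    {"gripper":0.5,"x":0,"y":0,"z":0,"turn":0},
    {"gripper":0.5,"x":0,"y":0,"z":0,"turn":0},
    {"gripper":0.5,"x":0,"y":0,"z":0,"turn":0},
    {"gripper":0.5,"x":0,"y":0,"z":-0.06,"turn":0},
    {"gripper":0.5,"x":0,"y":0,"z":-0.16,"turn":0},
  ],
)

```text
time_s: 29.03
tcp_pos: [0.4821, -0.343, 0.0699]
orientation: [1.0, 0.006, -0.002, -0.002]
ft_force: [0.2, -0.2, 0.7]
finger_gap: 0.0426
gripper_force: 0.0
```

>>> drive_tool(
  series=[
    {"gripper":0.5,"x":0,"y":0,"z":-0.16,"turn":0},
    {"gripper":0,"x":0,"y":0,"z":-0.3,"turn":0},
    {"gripper":0,"x":0,"y":0,"z":-0.4,"turn":0},
    {"gripper":0,"x":0,"y":0,"z":-0.4,"turn":0},
  ],
)

```text
time_s: 29.37
tcp_pos: [0.4862, -0.3455, 0.1776]
orientation: [1.0, 0.006, 0.004, 0.003]
ft_force: [0.8, -0.2, -0.1]
finger_gap: 0.0769
gripper_force: 0.0
```

```bash
cat > chk.py <<'E'
from m import *
ok=t['depth']>.2
def slot(x,y,hx):
    m=ok&(abs(C[...,0]-x)<hx+.008)&(abs(C[...,1]-y)<.02)&(Z>.046)&(Z<.065);q=C[m]
    print('slot',len(q),*( (q.mean(0).round(4),q.min(0).round(3),q.max(0).round(3)) if len(q) else ()))
slot(.4851,-.443,.05);slot(.4839,-.343,.05);slot(.6635,-.0757,.07);slot(.6749,-.1751,.07)
for n in ('short_a','long_a'):
    for r in spotter.regions_of(t,n):
        q=r['region']&ok&(Z>.006)&(Z<.06)
        if q.sum()>20: c=rect(q);print(n,round(r['confidence'],2),c[0].round(4),c[1],round(c[2],1),C[q].mean(0).round(4))
E
python3 chk.py; python3 -c "
from p import *
plan([(.47,-.14,.17,-88),(.4325,.0376,.13,-92.9)],step=.18)"
```

```text
slot 72 [ 0.4511 -0.4448  0.0498] [ 0.435 -0.454  0.046] [ 0.472 -0.437  0.055]
slot 155 [ 0.4762 -0.3426  0.0498] [ 0.433 -0.354  0.046] [ 0.533 -0.333  0.056]
slot 2 [ 0.6684 -0.0746  0.0464] [ 0.611 -0.093  0.046] [ 0.726 -0.056  0.047]
slot 0
short_a 0.65 [ 0.4525 -0.4434] [14.9 33.8] 177.8 [ 0.4523 -0.4423  0.0481]
short_a 0.64 [ 0.4878 -0.3436] [ 32.6 110.1] 169.9 [ 0.4786 -0.3415  0.0449]
long_a 0.93 [0.4341 0.0381] [ 22.9 134.1] 178.2 [0.4349 0.0376 0.0181]
long_a 0.82 [0.4662 0.1389] [ 21.2 136.5] 11.7 [0.4651 0.1378 0.019 ]
long_a 0.69 [0.2418 0.328 ] [ 22.3 139.5] 28.8 [0.2404 0.3254 0.0183]
long_a 0.63 [ 0.3049 -0.1647] [ 23.  137.7] 48.6 [ 0.3034 -0.1656  0.0179]
at [ 0.4833 -0.3439  0.1715] -89.33 j7 -1.09 t 29.52 gap 0.0854
x -0.022 y -0.408 z 0.003 turn -0.0037
x -0.017 y -0.408 z 0.003 turn -0.0037
--
x -0.063 y -0.358 z 0.080 turn 0.0136
x -0.078 y -0.355 z 0.080 turn 0.0136
--
```

Both short axles are seated, so next is the long one at y = 0.038.

>>> drive_tool(
  series=[
    {"gripper":0,"x":-0.01,"y":-0.13,"z":0.01,"turn":0},
    {"gripper":0,"x":-0.02,"y":-0.28,"z":0.01,"turn":0},
    {"gripper":0,"x":-0.04,"y":-0.44,"z":0.01,"turn":0},
    {"gripper":0,"x":-0.06,"y":-0.6,"z":0.01,"turn":0},
    {"gripper":0,"x":-0.08,"y":-0.76,"z":0.02,"turn":0},
  ],
)

```text
time_s: 29.93
tcp_pos: [0.46, -0.1525, 0.1655]
orientation: [1.0, 0.006, -0.001, -0.0]
ft_force: [1.4, 1.1, 0.1]
finger_gap: 0.0852
gripper_force: 0.0
```

>>> drive_tool(
  series=[
    {"gripper":0,"x":-0.02,"y":-0.16,"z":0.03,"turn":0.01},
    {"gripper":0,"x":-0.05,"y":-0.32,"z":0.06,"turn":0.018},
    {"gripper":0,"x":-0.08,"y":-0.48,"z":0.1,"turn":0.018},
    {"gripper":0,"x":-0.1,"y":-0.6,"z":0.12,"turn":0.018},
    {"gripper":0,"x":-0.1,"y":-0.7,"z":0.14,"turn":0.018},
  ],
)

```text
time_s: 30.35
tcp_pos: [0.4315, 0.0229, 0.1301]
orientation: [1.0, -0.021, -0.002, -0.0]
ft_force: [0.1, -0.1, -0.4]
finger_gap: 0.0853
gripper_force: 0.0
```

>>> drive_tool(
  series=[
    {"gripper":0,"x":-0.01,"y":-0.04,"z":0.02,"turn":0},
    {"gripper":0,"x":-0.01,"y":-0.06,"z":0.02,"turn":0},
    {"gripper":0,"x":-0.01,"y":-0.06,"z":0.02,"turn":0},
    {"gripper":0,"x":-0.01,"y":-0.06,"z":0.02,"turn":0},
    {"gripper":0,"x":-0.01,"y":-0.06,"z":0.02,"turn":0},
  ],
)

```text
time_s: 30.77
tcp_pos: [0.4325, 0.0342, 0.1266]
orientation: [1.0, -0.023, -0.0, 0.0]
ft_force: [-0.0, 0.0, 0.7]
finger_gap: 0.0857
gripper_force: 0.0
```

```bash
python3 -c "
from p import *
plan([(.433,.0378,.002,-92.6)],step=.25)"
```

```text
at [0.4325 0.0342 0.1266] -92.68 j7 -1.9 t 30.77 gap 0.0857
x 0.001 y -0.015 z 0.498 turn -0.0004
--
```

>>> drive_tool(
  series=[
    {"gripper":0,"x":0.001,"y":-0.015,"z":0.08,"turn":0},
    {"gripper":0,"x":0.001,"y":-0.015,"z":0.2,"turn":0},
    {"gripper":0,"x":0.001,"y":-0.015,"z":0.32,"turn":0},
    {"gripper":0,"x":0.001,"y":-0.015,"z":0.4,"turn":0},
    {"gripper":0,"x":0.001,"y":-0.015,"z":0.45,"turn":0},
  ],
)

```text
time_s: 31.18
tcp_pos: [0.4323, 0.0378, 0.0124]
orientation: [1.0, -0.024, -0.001, 0.0]
ft_force: [0.7, -1.2, -0.8]
finger_gap: 0.0854
gripper_force: 0.0
```

>>> drive_tool(
  series=[
    {"gripper":0.2,"x":0,"y":0,"z":0.03,"turn":0},
    {"gripper":0.4,"x":0,"y":0,"z":0.048,"turn":0},
    {"gripper":0.6,"x":0,"y":0,"z":0.048,"turn":0},
    {"gripper":1,"x":0,"y":0,"z":0.048,"turn":0},
    {"gripper":1,"x":0,"y":0,"z":0.048,"turn":0},
  ],
)

```text
time_s: 31.6
tcp_pos: [0.4334, 0.039, 0.003]
orientation: [1.0, -0.023, 0.001, -0.0]
ft_force: [-0.6, -6.5, 3.6]
finger_gap: 0.0256
gripper_force: 4.5
```

>>> drive_tool(
  series=[
    {"gripper":1,"x":0,"y":0,"z":0,"turn":0},
    {"gripper":1,"x":0,"y":0,"z":0,"turn":0},
    {"gripper":1,"x":0,"y":0,"z":0,"turn":0},
    {"gripper":1,"x":0,"y":0,"z":-0.1,"turn":0},
    {"gripper":1,"x":0,"y":0,"z":-0.25,"turn":0},
  ],
)

```text
time_s: 32.02
tcp_pos: [0.4309, 0.039, 0.0638]
orientation: [1.0, -0.022, -0.003, 0.0]
ft_force: [1.1, 0.6, -4.0]
finger_gap: 0.0204
gripper_force: 60.3
```

>>> drive_tool(
  series=[
    {"gripper":1,"x":0,"y":0,"z":-0.1,"turn":0},
    {"gripper":1,"x":0,"y":0,"z":-0.16,"turn":0},
    {"gripper":1,"x":0,"y":0,"z":-0.16,"turn":0},
  ],
)

```text
time_s: 32.27
tcp_pos: [0.4346, 0.0393, 0.108]
orientation: [1.0, -0.023, 0.003, -0.0]
ft_force: [-0.1, -0.4, -3.9]
finger_gap: 0.0198
gripper_force: 60.3
```

```bash
python3 -c "
from p import *
plan([(.6749,-.1751,.11,-83.5)],step=.16)"
```

```text
at [0.4346 0.0393 0.108 ] -92.59 j7 -1.93 t 32.27 gap 0.0198
x 0.333 y 0.271 z -0.003 turn -0.0168
x 0.318 y 0.288 z -0.003 turn -0.0168
x 0.303 y 0.305 z -0.003 turn -0.0168
--
```

>>> drive_tool(
  series=[
    {"gripper":1,"x":0.08,"y":0.07,"z":-0.02,"turn":-0.01},
    {"gripper":1,"x":0.19,"y":0.16,"z":-0.04,"turn":-0.02},
    {"gripper":1,"x":0.3,"y":0.25,"z":-0.04,"turn":-0.035},
    {"gripper":1,"x":0.41,"y":0.35,"z":-0.04,"turn":-0.05},
    {"gripper":1,"x":0.52,"y":0.44,"z":-0.04,"turn":-0.05},
  ],
)

```text
time_s: 32.68
tcp_pos: [0.5581, -0.0785, 0.1136]
orientation: [0.998, 0.057, -0.001, 0.0]
ft_force: [1.0, 0.4, -3.4]
finger_gap: 0.0201
gripper_force: 60.3
```

>>> drive_tool(
  series=[
    {"gripper":1,"x":0.1,"y":0.11,"z":0,"turn":0},
    {"gripper":1,"x":0.2,"y":0.22,"z":0,"turn":0},
    {"gripper":1,"x":0.28,"y":0.32,"z":0,"turn":0},
    {"gripper":1,"x":0.34,"y":0.4,"z":0,"turn":0},
    {"gripper":1,"x":0.36,"y":0.44,"z":0,"turn":0},
  ],
)

```text
time_s: 33.1
tcp_pos: [0.6608, -0.1794, 0.1123]
orientation: [0.999, 0.055, -0.001, 0.001]
ft_force: [-0.4, 0.2, -3.6]
finger_gap: 0.0201
gripper_force: 60.3
```

>>> drive_tool(
  series=[
    {"gripper":1,"x":0,"y":0,"z":0,"turn":0},
    {"gripper":1,"x":0,"y":0,"z":0,"turn":0},
    {"gripper":1,"x":0,"y":0,"z":0,"turn":0},
    {"gripper":1,"x":0,"y":0,"z":0,"turn":0},
    {"gripper":1,"x":0,"y":0,"z":0,"turn":0},
  ],
)

```text
time_s: 33.52
tcp_pos: [0.6592, -0.1744, 0.1148]
orientation: [0.998, 0.057, -0.0, -0.0]
ft_force: [-0.2, 0.5, -3.5]
finger_gap: 0.0202
gripper_force: 60.3
```

```bash
python3 -c "
from p import *
plan([(.6749,-.1751,.0335,-83.5)],step=.16)"
```

```text
at [ 0.6592 -0.1744  0.1148] -83.48 j7 -1.4 t 33.52 gap 0.0202
x 0.062 y 0.010 z 0.325 turn 0.0001
--
```

>>> drive_tool(
  series=[
    {"gripper":1,"x":0.062,"y":0.008,"z":0.04,"turn":0},
    {"gripper":1,"x":0.062,"y":0.008,"z":0.13,"turn":0},
    {"gripper":1,"x":0.062,"y":0.008,"z":0.22,"turn":0},
    {"gripper":1,"x":0.062,"y":0.008,"z":0.28,"turn":0},
    {"gripper":1,"x":0.062,"y":0.008,"z":0.305,"turn":0},
  ],
)

```text
time_s: 33.93
tcp_pos: [0.6735, -0.175, 0.036]
orientation: [0.998, 0.057, -0.002, -0.001]
ft_force: [-0.5, -0.7, -4.2]
finger_gap: 0.02
gripper_force: 60.3
```

>>> drive_tool(
  series=[
    {"gripper":1,"x":0,"y":0,"z":0.01,"turn":0},
    {"gripper":1,"x":0,"y":0,"z":0.018,"turn":0},
    {"gripper":1,"x":0,"y":0,"z":0.02,"turn":0},
    {"gripper":1,"x":0,"y":0,"z":0.02,"turn":0},
    {"gripper":1,"x":0,"y":0,"z":0.02,"turn":0},
  ],
)

```text
time_s: 34.35
tcp_pos: [0.6758, -0.1761, 0.0347]
orientation: [0.998, 0.056, 0.001, 0.0]
ft_force: [-0.3, 0.3, -3.9]
finger_gap: 0.0205
gripper_force: 60.3
```

>>> drive_tool(
  series=[
    {"gripper":1,"x":0,"y":0,"z":0.005,"turn":0},
    {"gripper":1,"x":0,"y":0,"z":0.006,"turn":0},
    {"gripper":1,"x":0,"y":0,"z":0.006,"turn":0},
  ],
)

```text
time_s: 34.6
tcp_pos: [0.6759, -0.1762, 0.0335]
orientation: [0.998, 0.056, 0.001, 0.0]
ft_force: [-1.6, 1.2, 5.0]
finger_gap: 0.0199
gripper_force: 61.2
```

>>> drive_tool(
  series=[
    {"gripper":0.5,"x":0,"y":0,"z":0,"turn":0},
    {"gripper":0.5,"x":0,"y":0,"z":0,"turn":0},
    {"gripper":0.5,"x":0,"y":0,"z":0,"turn":0},
    {"gripper":0.5,"x":0,"y":0,"z":-0.06,"turn":0},
    {"gripper":0.5,"x":0,"y":0,"z":-0.16,"turn":0},
  ],
)

```text
time_s: 35.02
tcp_pos: [0.6732, -0.1756, 0.0694]
orientation: [0.998, 0.056, -0.003, -0.001]
ft_force: [-0.0, 0.7, -0.6]
finger_gap: 0.0428
gripper_force: 0.0
```

>>> drive_tool(
  series=[
    {"gripper":0.5,"x":0,"y":0,"z":-0.16,"turn":0},
    {"gripper":0,"x":0,"y":0,"z":-0.3,"turn":0},
    {"gripper":0,"x":0,"y":0,"z":-0.4,"turn":0},
    {"gripper":0,"x":0,"y":0,"z":-0.4,"turn":0},
    {"gripper":0,"x":0,"y":0,"z":-0.4,"turn":0},
  ],
)

```text
time_s: 35.43
tcp_pos: [0.6762, -0.1762, 0.174]
orientation: [0.998, 0.056, 0.002, 0.001]
ft_force: [-0.4, 0.7, -0.9]
finger_gap: 0.0852
gripper_force: 0.0
```

```bash
python3 chk.py; python3 -c "
from p import *
plan([(.4665,.1387,.17,-78.1)],step=.18)"
```

```text
slot 0
slot 0
slot 0
slot 243 [ 0.6626 -0.1764  0.05  ] [ 0.604 -0.19   0.046] [ 0.737 -0.156  0.055]
long_a 0.88 [ 0.3129 -0.1548] [ 23.1 114.4] 49.2 [ 0.3127 -0.1543  0.0177]
long_a 0.86 [0.4664 0.1386] [ 22.9 139.4] 12.7 [0.4653 0.1378 0.0185]
long_a 0.74 [0.2419 0.329 ] [ 23.4 140.4] 30.0 [0.2416 0.3268 0.0181]
long_a 0.55 [ 0.6566 -0.1763] [ 20.  104.6] 4.6 [ 0.6557 -0.1758  0.0488]
at [ 0.6743 -0.1759  0.1704] -83.57 j7 -1.39 t 35.58 gap 0.0849
x -0.228 y -0.448 z 0.001 turn -0.0101
x -0.214 y -0.455 z 0.001 turn -0.0101
x -0.199 y -0.462 z 0.001 turn -0.0101
--
```

>>> drive_tool(
  series=[
    {"gripper":0,"x":-0.05,"y":-0.11,"z":0,"turn":-0.01},
    {"gripper":0,"x":-0.12,"y":-0.24,"z":0,"turn":-0.02},
    {"gripper":0,"x":-0.19,"y":-0.38,"z":0,"turn":-0.03},
    {"gripper":0,"x":-0.26,"y":-0.52,"z":0,"turn":-0.03},
    {"gripper":0,"x":-0.33,"y":-0.66,"z":0,"turn":-0.03},
  ],
)

```text
time_s: 36.0
tcp_pos: [0.5727, -0.0201, 0.1704]
orientation: [0.995, 0.103, -0.001, -0.0]
ft_force: [1.0, 0.7, -0.4]
finger_gap: 0.0853
gripper_force: 0.0
```

>>> drive_tool(
  series=[
    {"gripper":0,"x":-0.06,"y":-0.15,"z":0,"turn":0},
    {"gripper":0,"x":-0.11,"y":-0.3,"z":0,"turn":0},
    {"gripper":0,"x":-0.17,"y":-0.45,"z":0.05,"turn":0},
    {"gripper":0,"x":-0.21,"y":-0.57,"z":0.1,"turn":0},
    {"gripper":0,"x":-0.24,"y":-0.65,"z":0.14,"turn":0},
  ],
)

```text
time_s: 36.42
tcp_pos: [0.4797, 0.1284, 0.1355]
orientation: [0.995, 0.105, -0.001, -0.0]
ft_force: [-0.4, -0.0, -0.5]
finger_gap: 0.0853
gripper_force: 0.0
```

>>> drive_tool(
  series=[
    {"gripper":0,"x":-0.02,"y":-0.04,"z":0.02,"turn":0},
    {"gripper":0,"x":-0.02,"y":-0.06,"z":0.02,"turn":0},
    {"gripper":0,"x":-0.02,"y":-0.06,"z":0.02,"turn":0},
    {"gripper":0,"x":-0.02,"y":-0.06,"z":0.02,"turn":0},
    {"gripper":0,"x":-0.02,"y":-0.06,"z":0.02,"turn":0},
  ],
)

```text
time_s: 36.83
tcp_pos: [0.4756, 0.138, 0.132]
orientation: [0.995, 0.102, 0.0, 0.0]
ft_force: [-0.4, 0.0, 0.2]
finger_gap: 0.0854
gripper_force: 0.0
```

```bash
python3 -c "
from p import *
plan([(.4662,.1386,.002,-77.9)],step=.25)"
```

```text
at [0.4756 0.138  0.132 ] -78.28 j7 -1.91 t 36.83 gap 0.0854
x -0.036 y -0.010 z 0.520 turn -0.0021
--
```

>>> drive_tool(
  series=[
    {"gripper":0,"x":-0.036,"y":-0.01,"z":0.08,"turn":-0.002},
    {"gripper":0,"x":-0.036,"y":-0.01,"z":0.2,"turn":-0.002},
    {"gripper":0,"x":-0.036,"y":-0.01,"z":0.32,"turn":-0.002},
    {"gripper":0,"x":-0.036,"y":-0.01,"z":0.42,"turn":-0.002},
    {"gripper":0,"x":-0.036,"y":-0.01,"z":0.47,"turn":-0.002},
  ],
)

```text
time_s: 37.25
tcp_pos: [0.4651, 0.1381, 0.0122]
orientation: [0.994, 0.105, -0.001, 0.0]
ft_force: [0.1, 0.7, -0.2]
finger_gap: 0.0856
gripper_force: 0.0
```

>>> drive_tool(
  series=[
    {"gripper":0.2,"x":0,"y":0,"z":0.03,"turn":0},
    {"gripper":0.4,"x":0,"y":0,"z":0.05,"turn":0},
    {"gripper":0.6,"x":0,"y":0,"z":0.05,"turn":0},
    {"gripper":1,"x":0,"y":0,"z":0.05,"turn":0},
    {"gripper":1,"x":0,"y":0,"z":0.05,"turn":0},
  ],
)

```text
time_s: 37.67
tcp_pos: [0.4662, 0.1398, 0.0029]
orientation: [0.994, 0.106, 0.001, -0.0]
ft_force: [0.4, 0.3, 1.3]
finger_gap: 0.0258
gripper_force: 0.0
```

>>> drive_tool(
  series=[
    {"gripper":1,"x":0,"y":0,"z":0,"turn":0},
    {"gripper":1,"x":0,"y":0,"z":0,"turn":0},
    {"gripper":1,"x":0,"y":0,"z":0,"turn":0},
    {"gripper":1,"x":0,"y":0,"z":-0.1,"turn":0},
    {"gripper":1,"x":0,"y":0,"z":-0.25,"turn":0},
  ],
)

```text
time_s: 38.08
tcp_pos: [0.4633, 0.1391, 0.0632]
orientation: [0.994, 0.106, -0.003, 0.001]
ft_force: [0.7, -0.3, -3.3]
finger_gap: 0.0202
gripper_force: 60.3
```

>>> drive_tool(
  series=[
    {"gripper":1,"x":0,"y":0,"z":-0.1,"turn":0},
    {"gripper":1,"x":0,"y":0,"z":-0.16,"turn":0},
    {"gripper":1,"x":0,"y":0,"z":-0.16,"turn":0},
  ],
)

```text
time_s: 38.33
tcp_pos: [0.4671, 0.1403, 0.1079]
orientation: [0.994, 0.106, 0.003, -0.001]
ft_force: [1.6, -0.2, -3.9]
finger_gap: 0.0201
gripper_force: 60.3
```

```bash
python3 -c "
from p import *
plan([(.6635,-.0757,.11,-83.5)],step=.16)"
```

```text
at [0.4671 0.1403 0.1079] -77.83 j7 -1.94 t 38.33 gap 0.0201
x 0.293 y 0.505 z -0.004 turn 0.0157
x 0.317 y 0.490 z -0.004 turn 0.0157
--
```

>>> drive_tool(
  series=[
    {"gripper":1,"x":0.06,"y":0.1,"z":-0.03,"turn":0.01},
    {"gripper":1,"x":0.13,"y":0.22,"z":-0.05,"turn":0.02},
    {"gripper":1,"x":0.2,"y":0.34,"z":-0.05,"turn":0.031},
    {"gripper":1,"x":0.27,"y":0.46,"z":-0.05,"turn":0.031},
    {"gripper":1,"x":0.34,"y":0.57,"z":-0.05,"turn":0.031},
  ],
)

```text
time_s: 38.75
tcp_pos: [0.5788, 0.0162, 0.1158]
orientation: [0.998, 0.057, -0.001, 0.0]
ft_force: [0.1, 1.3, -3.7]
finger_gap: 0.02
gripper_force: 60.3
```

>>> drive_tool(
  series=[
    {"gripper":1,"x":0.1,"y":0.1,"z":0,"turn":0},
    {"gripper":1,"x":0.19,"y":0.2,"z":0,"turn":0},
    {"gripper":1,"x":0.26,"y":0.3,"z":0,"turn":0},
    {"gripper":1,"x":0.3,"y":0.37,"z":0,"turn":0},
    {"gripper":1,"x":0.31,"y":0.4,"z":0,"turn":0},
  ],
)

```text
time_s: 39.17
tcp_pos: [0.6679, -0.0763, 0.1146]
orientation: [0.998, 0.056, -0.001, 0.001]
ft_force: [0.7, 0.1, -3.5]
finger_gap: 0.0201
gripper_force: 60.3
```

>>> drive_tool(
  series=[
    {"gripper":1,"x":0,"y":0,"z":0,"turn":0},
    {"gripper":1,"x":0,"y":0,"z":0,"turn":0},
    {"gripper":1,"x":0,"y":0,"z":0,"turn":0},
    {"gripper":1,"x":0,"y":0,"z":0,"turn":0},
    {"gripper":1,"x":0,"y":0,"z":0,"turn":0},
  ],
)

```text
time_s: 39.58
tcp_pos: [0.6667, -0.0704, 0.1173]
orientation: [0.998, 0.059, 0.0, -0.0]
ft_force: [0.0, 0.1, -2.9]
finger_gap: 0.0201
gripper_force: 60.3
```

```bash
python3 -c "
from p import *
plan([(.6635,-.0757,.0335,-83.5)],step=.16)"
```

```text
at [ 0.6667 -0.0704  0.1173] -83.28 j7 -1.57 t 39.58 gap 0.0201
x -0.015 y 0.019 z 0.335 turn 0.0012
--
```

>>> drive_tool(
  series=[
    {"gripper":1,"x":-0.012,"y":0.017,"z":0.05,"turn":0.001},
    {"gripper":1,"x":-0.012,"y":0.017,"z":0.14,"turn":0.001},
    {"gripper":1,"x":-0.012,"y":0.017,"z":0.23,"turn":0.001},
    {"gripper":1,"x":-0.012,"y":0.017,"z":0.29,"turn":0.001},
    {"gripper":1,"x":-0.012,"y":0.017,"z":0.315,"turn":0.001},
  ],
)

```text
time_s: 40.0
tcp_pos: [0.6629, -0.0758, 0.036]
orientation: [0.998, 0.057, -0.002, -0.0]
ft_force: [-0.3, 0.7, -3.3]
finger_gap: 0.0203
gripper_force: 60.3
```

>>> drive_tool(
  series=[
    {"gripper":1,"x":0,"y":0,"z":0.01,"turn":0},
    {"gripper":1,"x":0,"y":0,"z":0.018,"turn":0},
    {"gripper":1,"x":0,"y":0,"z":0.02,"turn":0},
    {"gripper":1,"x":0,"y":0,"z":0.02,"turn":0},
    {"gripper":1,"x":0,"y":0,"z":0.02,"turn":0},
  ],
)

```text
time_s: 40.42
tcp_pos: [0.6652, -0.0766, 0.0343]
orientation: [0.998, 0.056, 0.001, 0.0]
ft_force: [0.7, 0.1, -4.0]
finger_gap: 0.0199
gripper_force: 60.3
```

>>> drive_tool(
  series=[
    {"gripper":1,"x":0,"y":0,"z":0.004,"turn":0},
    {"gripper":1,"x":0,"y":0,"z":0.005,"turn":0},
    {"gripper":1,"x":0,"y":0,"z":0.005,"turn":0},
  ],
)

```text
time_s: 40.67
tcp_pos: [0.6652, -0.0767, 0.0333]
orientation: [0.998, 0.056, 0.001, 0.0]
ft_force: [-2.0, 0.8, 5.2]
finger_gap: 0.0202
gripper_force: 61.2
```

>>> drive_tool(
  series=[
    {"gripper":0.5,"x":0,"y":0,"z":0,"turn":0},
    {"gripper":0.5,"x":0,"y":0,"z":0,"turn":0},
    {"gripper":0.5,"x":0,"y":0,"z":0,"turn":0},
    {"gripper":0.5,"x":0,"y":0,"z":-0.06,"turn":0},
    {"gripper":0.5,"x":0,"y":0,"z":-0.16,"turn":0},
  ],
)

```text
time_s: 41.08
tcp_pos: [0.6627, -0.0765, 0.0696]
orientation: [0.998, 0.056, -0.003, -0.0]
ft_force: [-0.2, 0.2, 0.2]
finger_gap: 0.0424
gripper_force: 0.0
```

>>> drive_tool(
  series=[
    {"gripper":0.5,"x":0,"y":0,"z":-0.16,"turn":0},
    {"gripper":0.3,"x":0,"y":0,"z":-0.3,"turn":0},
    {"gripper":0.3,"x":0,"y":0,"z":-0.45,"turn":0},
    {"gripper":0.3,"x":0,"y":0,"z":-0.5,"turn":0},
    {"gripper":0.3,"x":0,"y":0,"z":-0.5,"turn":0},
  ],
)

```text
time_s: 41.5
tcp_pos: [0.6669, -0.0765, 0.202]
orientation: [0.998, 0.056, 0.004, 0.0]
ft_force: [0.1, 0.4, -0.8]
finger_gap: 0.0597
gripper_force: 0.0
```

```bash
python3 -c "
from p import *
plan([(.42,.02,.22,-83.5)],step=.18)"
```

```text
at [ 0.6669 -0.0765  0.202 ] -83.59 j7 -1.54 t 41.5 gap 0.0597
x -0.469 y -0.247 z -0.036 turn -0.0002
x -0.469 y -0.247 z -0.036 turn -0.0002
--
```

Pulling back over empty bench for the final check.

>>> drive_tool(
  series=[
    {"gripper":0.3,"x":-0.12,"y":-0.06,"z":-0.03,"turn":0},
    {"gripper":0.3,"x":-0.25,"y":-0.13,"z":-0.03,"turn":0},
    {"gripper":0.3,"x":-0.38,"y":-0.2,"z":-0.03,"turn":0},
    {"gripper":0.3,"x":-0.51,"y":-0.27,"z":-0.03,"turn":0},
    {"gripper":0.3,"x":-0.62,"y":-0.33,"z":-0.03,"turn":0},
  ],
)

```text
time_s: 41.92
tcp_pos: [0.4983, -0.0113, 0.2035]
orientation: [0.998, 0.056, -0.001, -0.0]
ft_force: [-0.9, 0.1, -0.1]
finger_gap: 0.0599
gripper_force: 0.0
```

>>> drive_tool(
  series=[
    {"gripper":0.3,"x":-0.1,"y":-0.05,"z":0,"turn":0},
    {"gripper":0.3,"x":-0.2,"y":-0.1,"z":0,"turn":0},
    {"gripper":0.3,"x":-0.28,"y":-0.14,"z":0,"turn":0},
    {"gripper":0.3,"x":-0.3,"y":-0.16,"z":0,"turn":0},
    {"gripper":0.3,"x":-0.3,"y":-0.16,"z":0,"turn":0},
  ],
)

```text
time_s: 42.33
tcp_pos: [0.4209, 0.0201, 0.2043]
orientation: [0.998, 0.057, -0.0, 0.0]
ft_force: [0.9, 0.0, 0.6]
finger_gap: 0.0599
gripper_force: 0.0
```

```bash
python3 -c "
import chk
from m import *
near=lambda x,y,r:np.hypot(C[...,0]-x,C[...,1]-y)<r
ok=t['depth']>.2
print('bar',rect(near(.651,.146,.05)&(Z>.09)&(Z<.105)&ok)); k=near(.458,.364,.1)&ok&(Z>.199);c=rect(k)[0]-np.array([.4584,.364]);print('knob',np.degrees(np.arctan2(c[1],c[0])))
cv2.imwrite('pics/t3.png',cv2.resize(t['img'][80:320,130:530],None,fx=2,fy=2))
print(readout.read_state()['time_s'])"
```

```text
slot 210 [ 0.4836 -0.4442  0.0496] [ 0.435 -0.454  0.046] [ 0.533 -0.433  0.054]
slot 201 [ 0.4824 -0.3439  0.0498] [ 0.433 -0.353  0.046] [ 0.533 -0.334  0.056]
slot 294 [ 0.6665 -0.076   0.0497] [ 0.595 -0.093  0.046] [ 0.735 -0.06   0.058]
slot 294 [ 0.6741 -0.1753  0.0497] [ 0.604 -0.19   0.046] [ 0.743 -0.158  0.055]
short_a 0.79 [ 0.4819 -0.3503] [ 35.6 100.8] 178.0 [ 0.4804 -0.3425  0.0452]
short_a 0.63 [ 0.4845 -0.4459] [25.1 97.9] 178.9 [ 0.4841 -0.4427  0.0478]
short_a 0.23 [0.6574 0.144 ] [150.6 163. ] 164.3 [0.6477 0.1438 0.0498]
long_a 0.95 [ 0.6654 -0.0764] [ 24.2 140.7] 5.2 [ 0.6643 -0.0757  0.0477]
long_a 0.91 [ 0.6807 -0.1801] [ 33.2 152.5] 6.2 [ 0.6749 -0.1752  0.0439]
long_a 0.85 [ 0.3046 -0.1645] [ 23.1 139.7] 49.2 [ 0.3033 -0.1655  0.0178]
long_a 0.8 [0.2418 0.3298] [ 24.4 137.5] 30.6 [0.243  0.3274 0.0179]
bar (array([0.6517962 , 0.14536777]), array([15.8, 61. ], dtype=float32), np.float32(148.94724), np.int64(137))
knob -158.2266047455759
42.4833
```

View pics/t3.png

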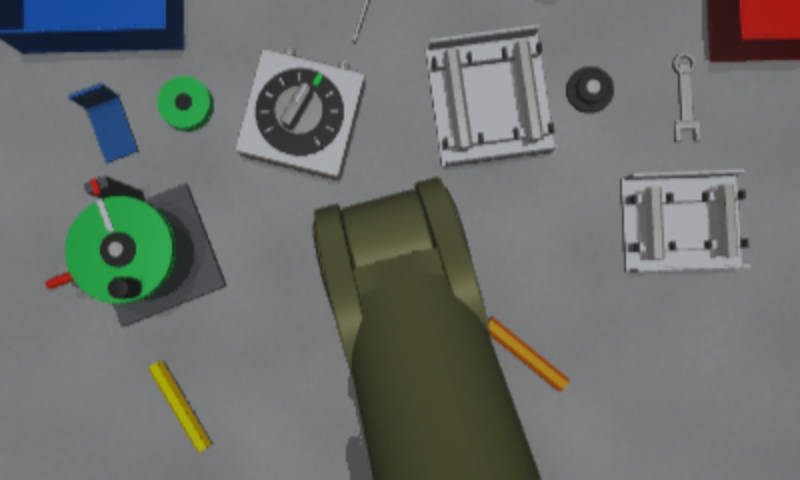

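All four axles lie in their slots: the long ones at (455,100) and (525,90), the short ones at (650,222) and (723,220). The pointer is at the green mark (318,78) and the stripe is at the index (97,187). Handing the job in.

```bash
python3 -c "
from cell import manip
print(manip.close_job())"
```

```text
the job is handed in; nothing more can be done
None
```

The job is handed in: the wheel made its full turn and stopped with the stripe at the index mark (within about 1°), then the dial was set to the green mark, all four steel axles present lie in their racks, and the other things were left alone.

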